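# Check weight from behind the reagent bottles

## Robot

A 6-joint arm with a two-finger parallel gripper is mounted at the origin on the work surface. World frame = base frame: x ahead of the robot, y to its left, z up, the work surface at z = 0. Lengths are in m, angles in rad, forces in N, time in s.
With the tool pointing down it reaches from about 0.3 to 0.875 m from the base axis. Payload 6.4 kg.
Tool frame: the origin (TCP) lies midway between the tips of the shut fingers; the grasp point (between the pads) lies 19 mm behind it; z points along the fingers, y is the direction in which the jaws open and shut (so a half turn about z gives the same grasp; the last joint's range is limited). The gripper opens to 88 mm and grips with 3 to 60 N. Pads are 18 mm wide; open, the fingers measure 123 mm over their backs; the gripper's body (75 mm by 187 mm) begins 45 mm behind the grasp point.
Start: joints at [-1.501, 0.181, 1.607, -0, 1.354, -0.206], TCP at [0.157, -0.553, 0.239] pointing down, gripper open.
Joint ranges: [-2.99, 2.99], [-0.89, 2.07], [0.3, 2.58], [-1.14, 4.28], [0, 2.63], [-3.12, 3.12]. Speed limits (rad/s): [2.57, 2.57, 3.01, 3.14, 3.14, 3.14].

## Interface

Orientations are given as a unit quaternion [w, x, y, z].
In Python, from bench import status, cams, ticket gives the robot as it stands.
- The arm moves only by the tool send_rows, never from a script. Its argument "commands" is a list of rows, each a list of 3 entries, a list of its own where there are three numbers: the shift along the world's x, y, z in m, then the turn, a rotation vector about the world's x, y, z in rad, then the closure, from -1 (fully open) to 1 (shut), so that 0 is half open. A call has 1 to 10 rows; each row shifts and turns the pose as measured when the row begins; what a row does not reach is not made up. A row lasts 1/10 s, in which the tool goes at most 50 mm and 8.59 degrees, less where a joint would pass 70% of its speed; a pose out of reach is approached as far as the arm can. A call with a gripper value outside its range is refused whole. The fingers move at their own pace and stop on an object; the grip force is fixed at half the most. Time passes only in rows, so rows that do not move let the fingers close. It gives the time, the measured TCP pose, the force and the opening at its end, in the units of the state.
- status.sense(): the state, without advancing time (a new reading comes with each control period).
- cams.grab_frame(name): name is "scene" or "top"; returns a dict with "frame" (480x640x3 uint8, red, green, blue), "fov_y" (degrees; the focal length in pixels is half the picture's height over the tangent of half this angle, whatever the lens; pixels are square), "cx", "cy" (the principal point, pixels), "view" (4x4, takes a point from world to camera coordinates). Camera axes: x right, y up, looking along -z (the intrinsics and any distortion apply to the point x, -y, -z); pixel columns grow to the right and rows downward; lengths in m; the calibration is good to about 2 mm. A picture is of the moment at which its call begins. There is no depth.
- ticket.sign_off(): hands the job in, once; it reports no verdict.
The state is a dict: "clock": time; "joint_pos": joint angles; "dq": joint speeds; "effort": joint torques, N m; "tool_pos": TCP position; "orientation": TCP orientation; "wrist_force": force on the tool from outside, world axes, zero at the start; "wrist_torque": the same for the moment, N m; "finger_gap": finger opening in m.
Only numpy, scipy, OpenCV 4.12 (cv2) and the standard library are available. Lean on these libraries where they do the work, as an engineer would, in place of code of your own. Each camera call takes 0.05 s, during which the arm holds its last target.

## Task

Set up the balance check: move the three reagent bottles out of their rack and stand them upright on the steel spill tray, then take the large check weight from the trough behind them and stand it in the middle of the balance pan. Only when the weight is on the pan, put each bottle back upright in the same compartment it came from. Leave the small weight, the beaker and the flask where they are.

Things in the scene. Friction and masses are not known exactly. Their poses are not given: they have to be found in the camera images.
- amber_bottle_c (a point): Tall round narrow-mouth amber glass bottle, 60 mm diameter, 165 mm high in all, closed; the round body reaches 105 mm up, then a shoulder narrows to the neck; black screw cap 34 mm diameter, 24 mm tall, at the very top, good to grip. About 0.25 to 0.45 kg. Point: on its axis, half-way up (82.5 mm above its underside); z axis up. It starts in one of the three front compartments of the rack.
- square_bottle_c (a point): White plastic bottle with a square body 56 x 56 mm, 105 mm high, 150 mm high in all, closed; white screw cap 40 mm diameter, 24 mm tall, at the very top, good to grip. About 0.2 to 0.4 kg. Point: on its axis, half-way up (75 mm above its underside); z up, x and y square to its sides. It starts in one of the three front compartments; it fits back in a compartment at any turn.
- wide_bottle_c (a point): Grey round wide-mouth plastic bottle, 62 mm diameter, 140 mm high in all, closed; body straight for 98 mm, then a short shoulder; broad white screw cap 54 mm diameter, 26 mm tall, at the very top, good to grip. About 0.2 to 0.37 kg. Point: on its axis, half-way up (70 mm above its underside); z up. It starts in one of the three front compartments.
- check_weight_c (a point): The large check weight: polished steel, 500 g, round body 38 mm diameter and 50 mm high with a knob 22 mm wide on top, 72 mm high in all. Point: on its axis, half-way up (36 mm above its underside); z up. It stands in the rack's rear trough near its middle, closely behind the bottles, its underside 4 mm above the table; grip it by the body with the fingers to either side along the trough (there is no room for fingers across the trough).
- small_weight: Small steel weight of the same shape, 100 g, 22 mm diameter, 46 mm high, near one end of the trough (a small capped vial stands near the other end). Origin: centre of its underside. Not to be used.
- rack: Grey plastic reagent rack, fixed, 133 mm (its x) by 250 mm (its y). Origin: centre of its underside on the table; x points away from the robot. Floor 4 mm thick, outer walls 4 mm thick and 24 mm high, dividers 22 mm high. In front (its -x side) three equal compartments side by side, centres at x = -23.5 mm and y = -82, 0 and +82 mm, each 78 mm square inside, one bottle in each; behind them one trough 44 mm wide along its whole length, centre line at x = +40.5 mm.
- spill_tray: Empty shallow stainless steel tray, fixed, 220 x 220 mm, rim 16 mm high and 3 mm thick, floor 3 mm thick; room for the three bottles. It is at the robot's left or right. Origin: centre of its underside on the table; x and y along its sides.
- pan_c (a point): Centre of the top face of the balance's round steel weighing pan, 120 mm diameter, 78 mm above the table, with a thin 45 mm ring marked around its middle. The white bench balance (fixed, 240 x 172 mm, low display and keys in front) stands on the other side from the tray. z up.
- beaker_c (a point): Empty glass beaker, 66 mm diameter, 90 mm high, standing on the table in front of the rack. Point: on its axis, half-way up. Not to be moved.
- flask_c (a point): Stoppered conical glass flask, 74 mm diameter at the foot, 116 mm high, standing on the table behind the rack. Point: on its axis, half-way up. Not to be moved.
Mind the look-alikes: they are no part of the job. What is shaped like the part that bears amber_bottle_c but blue or green is not meant.

How it is judged:
On the way, in this order (a step that is already met when the one before it is completed fails the run):
1. all three bottles stand upright on the spill tray at the same time, released, while the check weight has not yet been moved (x of amber_bottle_c in the frame of spill_tray between -0.085 and 0.085 m and y of amber_bottle_c in the frame of spill_tray between -0.085 and 0.085 m and height (world z) of amber_bottle_c between 0.0775 and 0.0935 m and angle between each of amber_bottle_c, square_bottle_c, wide_bottle_c's own z axis and vertical below 0.1 rad and linear speed of each of amber_bottle, square_bottle, wide_bottle below 0.05 m/s and x of square_bottle_c in the frame of spill_tray between -0.085 and 0.085 m and y of square_bottle_c in the frame of spill_tray between -0.085 and 0.085 m and height (world z) of square_bottle_c between 0.07 and 0.086 m and x of wide_bottle_c in the frame of spill_tray between -0.085 and 0.085 m and y of wide_bottle_c in the frame of spill_tray between -0.085 and 0.085 m and height (world z) of wide_bottle_c between 0.065 and 0.081 m and contact force between the fingers and amber_bottle below 0.2 N and contact force between the fingers and square_bottle below 0.2 N and contact force between the fingers and wide_bottle below 0.2 N and distance of check_weight_c from where it was at the start of the episode below 0.025 m), for 0.2 s.
2. the check weight stands in the middle of the balance pan, released, while the bottles still stand on the tray (horizontal distance between check_weight_c and pan_c below 0.015 m and height (world z) of check_weight_c between 0.108 and 0.12 m and angle between each of check_weight_c, amber_bottle_c, square_bottle_c, wide_bottle_c's own z axis and vertical below 0.1 rad and linear speed of check_weight below 0.03 m/s and contact force between the fingers and check_weight below 0.2 N and x of amber_bottle_c in the frame of spill_tray between -0.085 and 0.085 m and y of amber_bottle_c in the frame of spill_tray between -0.085 and 0.085 m and height (world z) of amber_bottle_c between 0.0775 and 0.0935 m and linear speed of each of amber_bottle, square_bottle, wide_bottle below 0.05 m/s and x of square_bottle_c in the frame of spill_tray between -0.085 and 0.085 m and y of square_bottle_c in the frame of spill_tray between -0.085 and 0.085 m and height (world z) of square_bottle_c between 0.07 and 0.086 m and x of wide_bottle_c in the frame of spill_tray between -0.085 and 0.085 m and y of wide_bottle_c in the frame of spill_tray between -0.085 and 0.085 m and height (world z) of wide_bottle_c between 0.065 and 0.081 m), for 0.2 s.
At the end, for the whole second after the job is handed in: Each bottle stands upright in the compartment it came from (its centre within 20 mm of where it was at the start, leaning less than 0.08 rad), the check weight stands upright on the balance pan within 15 mm of its centre, and all are at rest (horizontal distance between check_weight_c and pan_c below 0.015 m and height (world z) of check_weight_c between 0.108 and 0.12 m and angle between check_weight_c's own z axis and vertical below 0.1 rad and linear speed of check_weight below 0.03 m/s and distance of each of amber_bottle_c, square_bottle_c, wide_bottle_c from where it was at the start of the episode below 0.02 m and angle between each of amber_bottle_c, square_bottle_c, wide_bottle_c's own z axis and vertical below 0.08 rad and linear speed of each of amber_bottle, square_bottle, wide_bottle below 0.02 m/s); the robot touches nothing.
It fails at once if a bottle or the check weight is tipped by more than 0.7 rad (angle between any of amber_bottle_c, square_bottle_c, wide_bottle_c, check_weight_c's own z axis and vertical above 0.7 rad).
It fails at once if the small weight, the beaker or the flask is moved by more than 30 mm or tipped over (distance of any of small_weight, beaker_c, flask_c from where it was at the start of the episode above 0.03 m or angle between any of small_weight, beaker_c, flask_c's own z axis and vertical above 0.6 rad).
It also fails if it takes over 144 s, if anything falls off the work surface, if the arm or the gripper's body presses on something with over 40 N, if the wrist force passes 120 N, or if a joint passes its speed limit or range.

## Working session

There is one attempt and no reset: what is moved stays moved. The work goes in short steps, Python scripts to look and compute and a tool call to move; the robot and the scene stay as the last step left them, time stands still between calls to the robot, and variables do not carry over. Pictures are saved under pics/ and viewed, and the job is handed in when it is done.

Besides the shell and the picture viewer there is one more tool, called after "Request:" by a JSON object that holds its "name" and its "arguments", one argument or row to a line. send_rows: Moves the arm, as the interface text tells. Its arguments: {"type":"object","properties":{"commands":{"type":"array","items":{"type":"array"}}},"required":["commands"]}

```bash
ls; mkdir -p pics; python3 - <<'E'
from bench import status,cams
import cv2
print(status.sense())
for n in("scene","top"):
    f=cams.grab_frame(n); cv2.imwrite(f"pics/{n}0.png",f["frame"][:,:,::-1]); print(n,{k:v for k,v in f.items() if k!="frame"})
E
```

```text
pics
{'clock': 0.0, 'joint_pos': array([-1.50131675e+00,  1.81537263e-01,  1.60798030e+00, -3.13225404e-05,
        1.35376228e+00, -2.06285261e-01]), 'dq': array([ 0.0007882 ,  0.00035459,  0.0018831 , -0.00247083,  0.00087606,
       -0.00038335]), 'effort': array([ 1.60716459e-04, -4.33867371e+01, -3.41851473e+01,  7.03358464e-02,
        3.85973649e-02, -1.09149637e-04]), 'tool_pos': array([ 0.15654172, -0.55274431,  0.23782563]), 'orientation': array([-8.42665680e-04,  9.90508452e-01,  1.37449246e-01,  4.24039395e-05]), 'wrist_force': array([-0.24708478, -0.19356503,  0.56152545]), 'wrist_torque': array([-0.02159719, -0.012895  , -0.01831415]), 'finger_gap': 0.08824980647301105}
scene {'fov_y': 42.105925463303926, 'cx': 322.3849811584788, 'cy': 243.11380568159416, 'view': array([[ 0.26981439,  0.96290977, -0.00222806, -0.15167769],
       [-0.77783647,  0.21931827,  0.58895663,  0.43560174],
       [ 0.56760075, -0.15717591,  0.80816157, -1.48599128],
       [ 0.        ,  0.        ,  0.        ,  1.        ]])}
top {'fov_y': 50.048601307668925, 'cx': 318.07648881024016, 'cy': 245.63805781480715, 'view': array([[ 0.01699563, -0.99964065,  0.02072988, -0.02672167],
       [ 0.9978906 ,  0.01825777,  0.06229777, -0.58073156],
       [-0.06265386,  0.01962736,  0.9978423 , -1.12499814],
       [ 0.        ,  0.        ,  0.        ,  1.        ]])}
```

View pics/scene0.png

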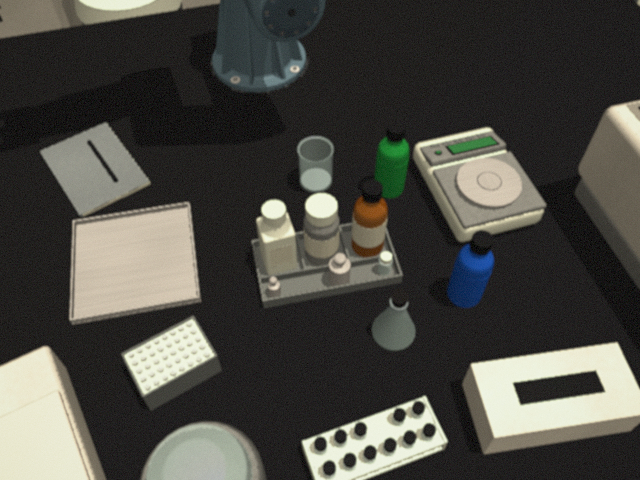

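View pics/top0.png

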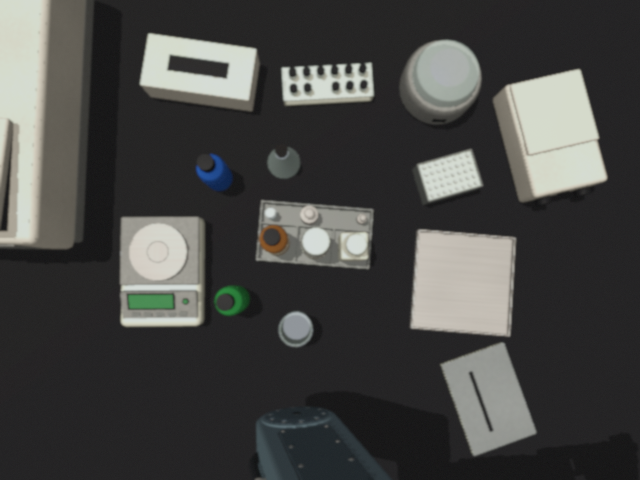

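The scene picture shows amber (372,190), wide (321,207), square (273,213) and large weight (340,265). The look-alikes are green (393,165), blue (472,270), small weight (272,285) and vial (386,260). In the top view the tray is at right (463,283), i.e. -y, and the balance pan is at left (158,251). Next I'll take close crops.

```bash
cat > h.py <<'E'
import numpy as np,cv2
from bench import status,cams
from scipy.optimize import least_squares
def cal(f):
    V=np.array(f["view"]);F=240/np.tan(np.radians(f["fov_y"])/2)
    D=np.diag([1,-1,-1])
    return D@V[:3,:3],D@V[:3,3],np.array([[F,0,f["cx"]],[0,F,f["cy"]],[0,0,1.]])
def proj(f,P):
    R,t,K=cal(f);P=np.atleast_2d(P)
    return cv2.projectPoints(P.astype(float),cv2.Rodrigues(R)[0],t,K,None)[0][:,0]
def ray(f,uv):
    R,t,K=cal(f);d=R.T@np.linalg.solve(K,np.array([uv[0],uv[1],1.]));return -R.T@t,d
def atz(f,uv,z):
    c,d=ray(f,uv);return c+d*(z-c[2])/d[2]
def tri(f1,u1,f2,u2):
    def P(f):
        R,t,K=cal(f);return K@np.c_[R,t]
    X=cv2.triangulatePoints(P(f1),P(f2),np.array(u1,float),np.array(u2,float))[:,0];X=X[:3]/X[3]
    return X,proj(f1,X)[0]-u1,proj(f2,X)[0]-u2
def crop(im,x0,y0,w,h,s,name):
    c=cv2.resize(im[y0:y0+h,x0:x0+w],None,fx=s,fy=s,interpolation=cv2.INTER_CUBIC);cv2.imwrite(name,c[:,:,::-1])
E
python3 - <<'E'
from h import *
s=cams.grab_frame("scene")["frame"];t=cams.grab_frame("top")["frame"]
crop(s,240,170,170,135,4.7,"pics/sc1.png");crop(t,245,195,140,80,5.7,"pics/tc1.png")
E
```

```text
(no output)
```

View pics/sc1.png

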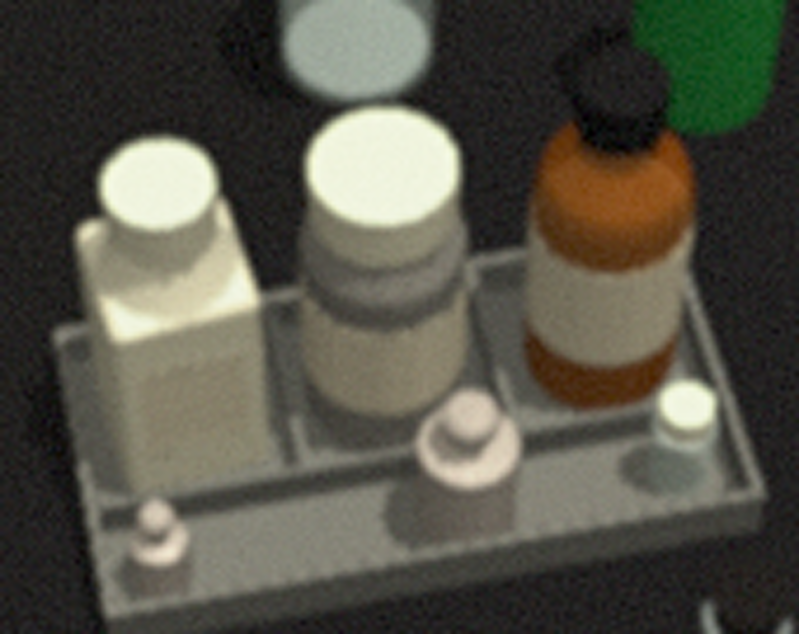

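View pics/tc1.png

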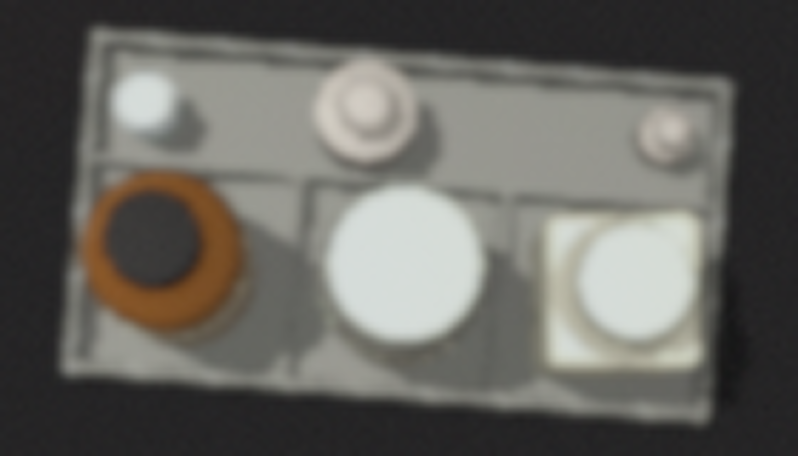

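```bash
python3 - <<'E'
from h import *
S=cams.grab_frame("scene");T=cams.grab_frame("top")
sc=lambda x,y:((x+.5)/4.7+240-.5,(y+.5)/4.7+170-.5)
tc=lambda x,y:((x+.5)/5.7+245-.5,(y+.5)/5.7+195-.5)
for n,a,b in[("sq",(158,184),(637,282)),("wide",(383,166),(406,265)),("amber",(621,80),(153,238)),("knob",(471,408),(370,103)),("bodytop",(469,446),(366,113)),("small",(156,512),(672,128)),
 ("rFar+y",(765,492),(93,30)),("rFar-y",(105,612),(734,82)),("rNear-y",(55,333),(711,420))]:
    X,e,f=tri(S,sc(*a),T,tc(*b));print(n,X.round(4),e.round(1),f.round(1))
# rack
C=[atz(T,tc(*p),.024) for p in[(93,30),(734,82),(711,420),(63,375)]];print(np.round(C,4));c=np.mean(C,0);print(c,np.linalg.norm(C[0]-C[1]),np.linalg.norm(C[2]-C[3]),np.linalg.norm(C[1]-C[2]),np.linalg.norm(C[0]-C[3]))
y=C[0]-C[1]+C[3]-C[2];print("yaw",np.arctan2(-y[0],y[1]))
crop(S["frame"],60,190,150,140,4,"pics/trs.png");crop(T["frame"],400,220,130,125,4.5,"pics/trt.png")
crop(S["frame"],405,120,150,125,4.5,"pics/bs.png");crop(T["frame"],110,205,150,130,4.5,"pics/bt.png")
E
```

```text
sq [ 0.5774 -0.0882  0.1515] [-0.4 -0. ] [-0.4 -0.1]
wide [ 0.5827 -0.0084  0.1412] [-0.4  0. ] [-0.5 -0.1]
amber [0.5883 0.0774 0.1668] [-0.2  0. ] [-0.2 -0.1]
knob [0.6477 0.0057 0.0754] [-0.7  0. ] [-0.8 -0.2]
bodytop [0.6469 0.0063 0.0495] [-0.4  0. ] [-0.4 -0.1]
small [ 0.6434 -0.1109  0.0488] [-0.2 -0. ] [-0.2 -0.1]
rFar+y [0.6805 0.1128 0.0238] [-0.2  0. ] [-0.2 -0.1]
rFar-y [ 0.665  -0.1369  0.0249] [-0.4 -0. ] [-0.5 -0.1]
rNear-y [ 0.5332 -0.129   0.021 ] [-0.7 -0. ] [-0.9 -0.2]
[[ 0.6803  0.1123  0.024 ]
 [ 0.6648 -0.1381  0.024 ]
 [ 0.5327 -0.1306  0.024 ]
 [ 0.5457  0.1207  0.024 ]]
[ 0.60588038 -0.00892642  0.024     ] 0.25093488082855864 0.2515676397549269 0.13237732661076773 0.13483401508826753
yaw -0.05665031059678943
```

View pics/trt.png

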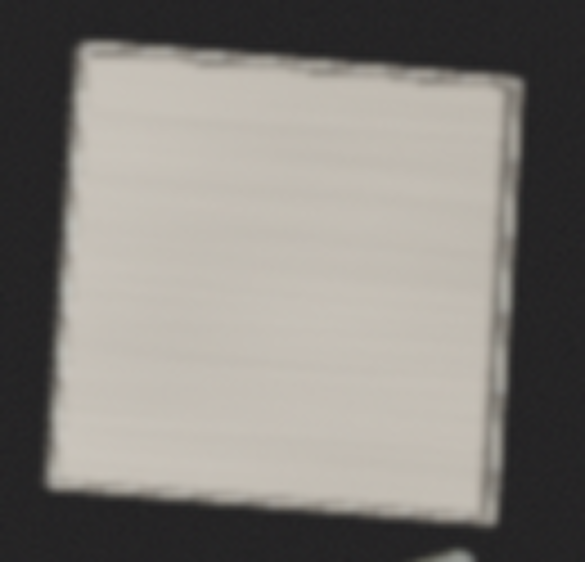

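View pics/trs.png

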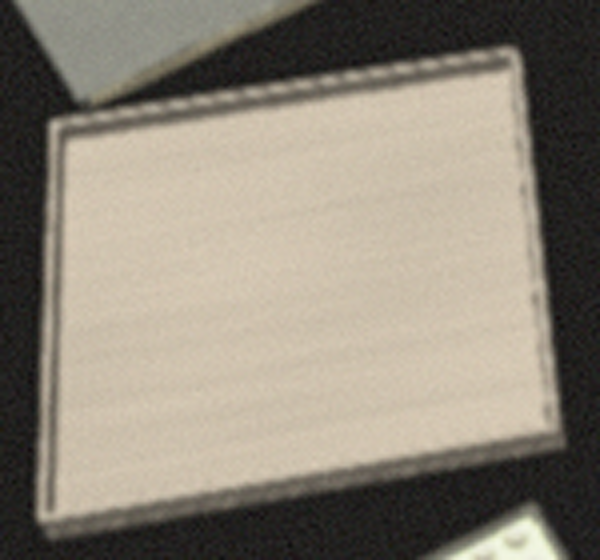

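View pics/bt.png

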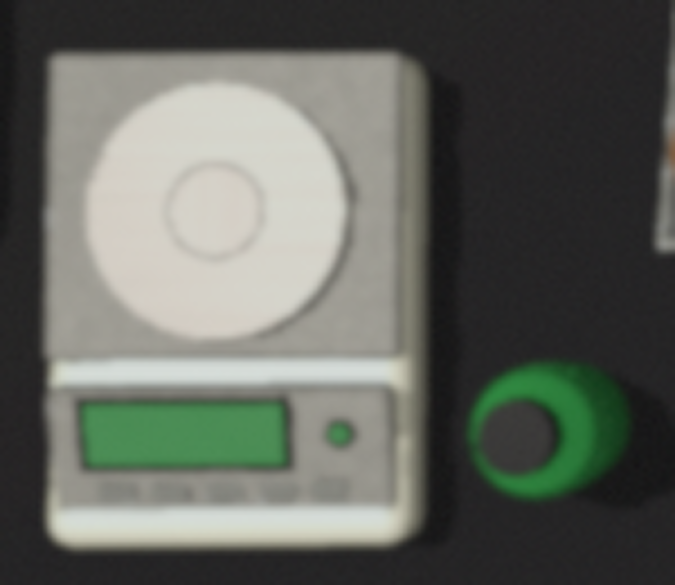

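View pics/bs.png

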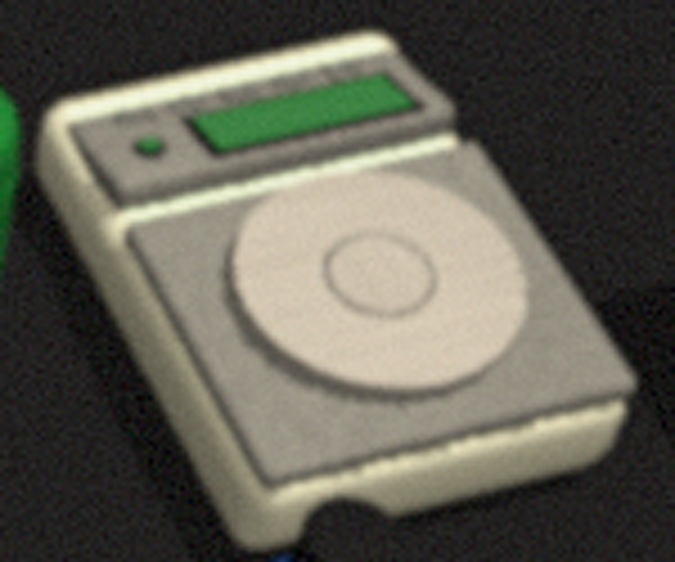

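```bash
python3 - <<'E'
from h import *
S=cams.grab_frame("scene");T=cams.grab_frame("top")
def m(s,x0,y0):return lambda p:((p[0]+.5)/s+x0-.5,(p[1]+.5)/s+y0-.5)
a=m(4,60,190);b=m(4.5,400,220)
for p,q in[((520,48),(78,42)),((565,445),None),((52,120),(522,78)),((520,48),(46,488)),((50,120),(495,522)),((565,437),(78,42)),((40,522),(522,78))]:
    if q: X,e,f=tri(S,a(p),T,b(q));print("tray",p,q,X.round(4),f.round(1))
C=[atz(T,b(p),.016) for p in[(78,42),(522,78),(495,522),(46,488)]];print(np.round(C,4),np.mean(C,0),[np.linalg.norm(C[i]-C[i-1]).round(4) for i in range(4)])
v=C[0]-C[1]+C[3]-C[2];print("yaw",np.arctan2(-v[0],v[1]))
a=m(4.5,405,120);b=m(4.5,110,205)
for p,q in[((380,275),(215,211)),((380,279),(216,211))]: print("pan",tri(S,a(p),T,b(q)))
print("green cap",atz(T,b((518,437)),.165),"blue",atz(T,(206,161),.165),"beaker",atz(T,(296,327),.09))
E
```

```text
tray (520, 48) (78, 42) [ 0.5994 -0.205   0.2325] [7.4 1.2]
tray (52, 120) (522, 78) [ 0.5892 -0.3775  0.2359] [3.7 0.4]
tray (520, 48) (46, 488) [ 0.4017 -0.2236  0.0113] [-0.1 -0. ]
tray (50, 120) (495, 522) [ 0.3888 -0.445   0.0154] [-0.3 -0. ]
tray (565, 437) (78, 42) [ 0.6238 -0.2382  0.0078] [-0.5 -0.1]
tray (40, 522) (522, 78) [ 0.6093 -0.4591  0.0149] [-0.8 -0.1]
[[ 0.6228 -0.2376  0.016 ]
 [ 0.609  -0.4605  0.016 ]
 [ 0.3888 -0.4454  0.016 ]
 [ 0.4021 -0.2228  0.016 ]] [ 0.50568058 -0.34158032  0.016     ] [np.float64(0.2212), np.float64(0.2233), np.float64(0.2207), np.float64(0.223)]
yaw -0.06087655067938238
pan (array([0.55925078, 0.32202022, 0.07573631]), array([-0.22524941,  0.02576674]), array([-0.27353368, -0.10975975]))
pan (array([0.55942169, 0.32239568, 0.07332097]), array([-0.27788483,  0.03167703]), array([-0.33725609, -0.13542563]))
green cap [0.46087295 0.1636349  0.165     ] blue [0.73320077 0.20771753 0.165     ] beaker [0.40769736 0.0276088  0.09      ]
```

Request:
{"name": "send_rows", "arguments": {
  "commands": [
    [[0.03,0.033,0.003],[0,0,0.124],-1],
    [[0.03,0.033,0.003],[0,0,0.124],-1],
    [[0.03,0.033,0.003],[0,0,0.124],-1],
    [[0.03,0.033,0.003],[0,0,0.124],-1],
    [[0.03,0.033,0.003],[0,0,0.124],-1],
    [[0.03,0.033,0.003],[0,0,0.124],-1],
    [[0.03,0.033,0.003],[0,0,0.124],-1],
    [[0.03,0.033,0.003],[0,0,0.124],-1],
    [[0.03,0.033,0.003],[0,0,0.124],-1],
    [[0.03,0.033,0.003],[0,0,0.124],-1]
  ]
}}

```text
clock: 1.4
tool_pos: [0.4613, -0.2137, 0.2703]
orientation: [0.002, 0.713, 0.701, 0.0]
wrist_force: [0.3, 0.0, 0.8]
finger_gap: 0.0881
```

Request:
{"name": "send_rows", "arguments": {
  "commands": [
    [[0.03,0.033,0],[0,0,-0.04],-1],
    [[0.03,0.033,0],[0,0,0],-1],
    [[0.03,0.033,0],[0,0,0],-1],
    [[0.02,0.02,0],[0,0,0],-1],
    [[0,0,0],[0,0,0],-1],
    [[0,0,0],[0,0,0],-1]
  ]
}}

```text
clock: 2.0
tool_pos: [0.578, -0.0838, 0.2715]
orientation: [0.004, 0.723, 0.69, 0.001]
wrist_force: [0.7, 0.2, -0.3]
finger_gap: 0.0889
```

```bash
cat >> h.py <<'E'
def st(x=None,y=None,z=None):
    s=status.sense();q=np.array(s["orientation"])
    from scipy.spatial.transform import Rotation as Ro
    R=Ro.from_quat(q[[1,2,3,0]]).as_matrix()
    p=s["tool_pos"];print("t",round(s["clock"],2),"p",p.round(4),"yaw",np.arctan2(R[1,1],R[0,1]).round(4),"z",R[:,2].round(4),"tiltfix",np.cross(R[:,2],[0,0,-1]).round(4),"gap",round(s["finger_gap"],4),"F",s["wrist_force"].round(1))
    for i,v in enumerate((x,y,z)):
        if v is not None: print("xyz"[i],"need",round(v-p[i],4))
def look(n,name,x0=0,y0=0,w=640,h=480,s=1):
    f=cams.grab_frame(n);crop(f["frame"],x0,y0,w,h,s,"pics/"+name);return f
E
python3 -c "
from h import *
st(.577,-.0885,.126)
look('scene','a1.png',200,100,240,200,3)"
```

```text
t 2.0 p [ 0.578  -0.0838  0.2715] yaw -0.0466 z [ 0.0068 -0.0041 -1.    ] tiltfix [0.0041 0.0068 0.    ] gap 0.0889 F [ 0.7  0.2 -0.3]
x need -0.001
y need -0.0047
z need -0.1455
```

View pics/a1.png

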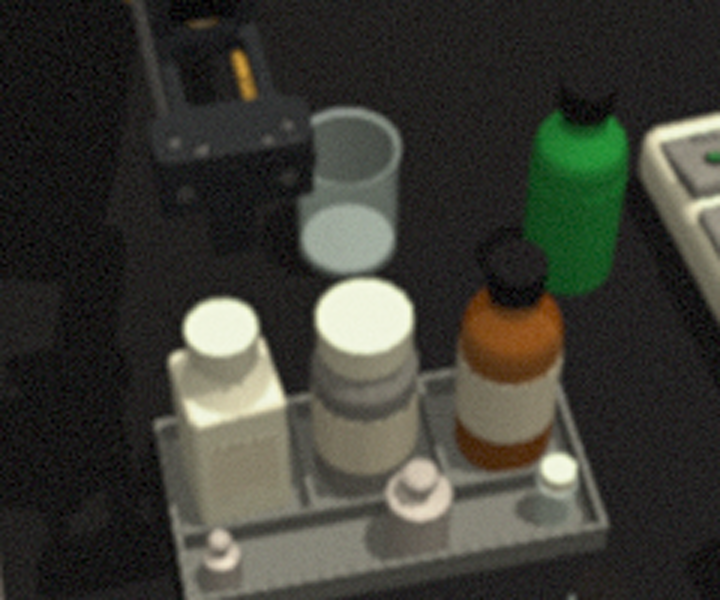

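The gripper hangs over the square bottle (crop 230,240), and the bottles haven't moved. I'll descend now.

Request:
{"name": "send_rows", "arguments": {
  "commands": [
    [[0,-0.005,-0.02],[0.004,0.007,-0.01],-1],
    [[0,0,-0.03],[0,0,0],-1],
    [[0,0,-0.03],[0,0,0],-1],
    [[0,0,-0.025],[0,0,0],-1],
    [[0,0,-0.01],[0,0,0],-1],
    [[0,0,0],[0,0,0],-1]
  ]
}}

```text
clock: 2.65
tool_pos: [0.572, -0.0971, 0.1481]
orientation: [-0.001, 0.732, 0.682, -0.001]
wrist_force: [0.4, 0.6, -0.4]
finger_gap: 0.0879
```

```bash
python3 -c "
from h import *
st(.577,-.0885,.126)
look('scene','a2.png',200,100,240,200,3)"
```

```text
t 2.65 p [ 0.572  -0.0971  0.1481] yaw -0.0705 z [-3.4e-03 -2.0e-04 -1.0e+00] tiltfix [ 0.0002 -0.0034  0.    ] gap 0.0879 F [ 0.4  0.6 -0.4]
x need 0.005
y need 0.0086
z need -0.0221
```

View pics/a2.png

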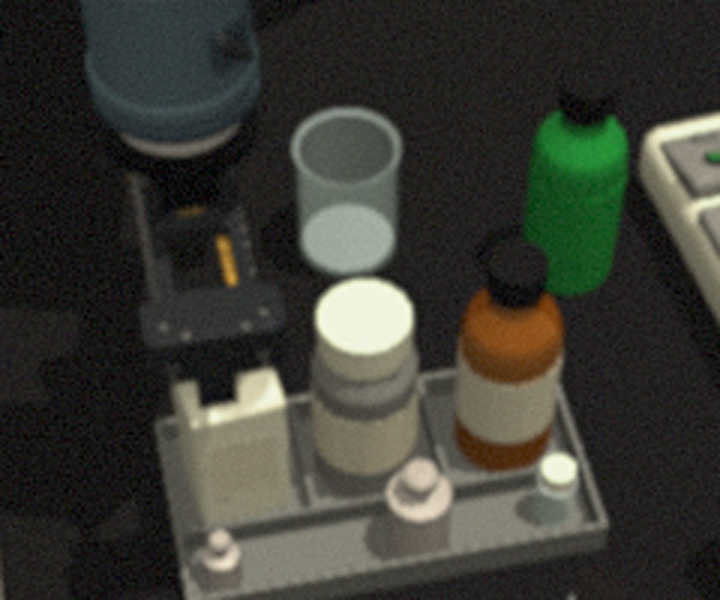

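Request:
{"name": "send_rows", "arguments": {
  "commands": [
    [[0.005,0.008,-0.006],[0,-0.003,0.012],-1],
    [[0,0,-0.006],[0,0,0],-1],
    [[0,0,0],[0,0,0],-1]
  ]
}}

```text
clock: 3.0
tool_pos: [0.5795, -0.0899, 0.1391]
orientation: [0.003, 0.728, 0.686, 0.001]
wrist_force: [0.2, 0.4, 0.1]
finger_gap: 0.088
```

```bash
python3 -c "
from h import *
for i in range(3):
  look('top','x.png'); st(.577,-.0885,.126)"
```

```text
t 3.05 p [ 0.5798 -0.0899  0.1396] yaw -0.0586 z [ 0.0063 -0.0025 -1.    ] tiltfix [0.0025 0.0063 0.    ] gap 0.088 F [-0.2 -0.2  0.9]
x need -0.0028
y need 0.0014
z need -0.0136
t 3.1 p [ 0.5798 -0.09    0.1398] yaw -0.0586 z [ 0.0064 -0.0026 -1.    ] tiltfix [0.0026 0.0064 0.    ] gap 0.0881 F [-0.9 -0.2 -0.5]
x need -0.0028
y need 0.0015
z need -0.0138
t 3.15 p [ 0.5798 -0.0901  0.1398] yaw -0.0587 z [ 0.0064 -0.0026 -1.    ] tiltfix [0.0026 0.0064 0.    ] gap 0.0878 F [0.5 0.4 0.1]
x need -0.0028
y need 0.0016
z need -0.0138
```

Request:
{"name": "send_rows", "arguments": {
  "commands": [
    [[-0.002,0.001,-0.007],[0.002,0.003,0],-1],
    [[0,0,-0.006],[0,0,0],-1],
    [[0,0,0],[0,0,0],-1],
    [[0,0,0],[0,0,0],1],
    [[0,0,0],[0,0,0],1],
    [[0,0,0],[0,0,0],1],
    [[0,0,0],[0,0,0],1],
    [[0,0,0],[0,0,0],1],
    [[0,0,0],[0,0,0],1]
  ]
}}

```text
clock: 4.05
tool_pos: [0.5781, -0.0892, 0.1267]
orientation: [0.002, 0.728, 0.686, 0.001]
wrist_force: [-0.5, -0.0, -0.6]
finger_gap: 0.0424
```

```bash
python3 -c "
from h import *
look('scene','a3.png',200,100,240,200,3); st(.577,-.0885,.126)"
```

```text
t 4.1 p [ 0.5781 -0.0892  0.1267] yaw -0.0586 z [ 0.0046 -0.0011 -1.    ] tiltfix [0.0011 0.0046 0.    ] gap 0.0392 F [-0.5  0.5  0.7]
x need -0.0011
y need 0.0007
z need -0.0007
```

View pics/a3.png

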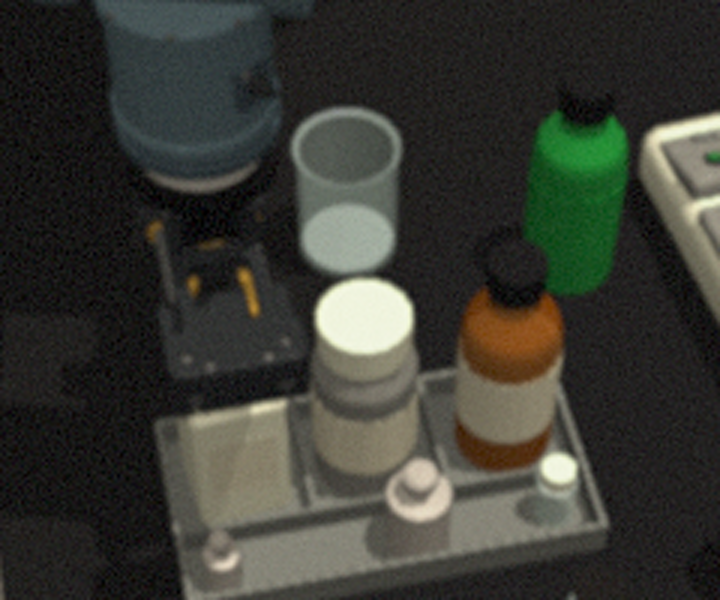

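Request:
{"name": "send_rows", "arguments": {
  "commands": [
    [[0,0,0],[0,0,0],1],
    [[0,0,0.01],[0,0,0],1],
    [[0,0,0.025],[0,0,0],1],
    [[0,0,0.03],[0,0,0],1],
    [[0,0,0.03],[0,0,0],1],
    [[-0.006,-0.015,0],[0,0,0],1],
    [[-0.0115,-0.031,0],[0,0,0],1],
    [[-0.0115,-0.031,0],[0,0,0],1],
    [[-0.0115,-0.031,0],[0,0,0],1],
    [[-0.0115,-0.031,0],[0,0,0],1]
  ]
}}

```text
clock: 5.1
tool_pos: [0.5201, -0.2293, 0.2222]
orientation: [-0.001, 0.725, 0.689, -0.0]
wrist_force: [0.6, 0.5, -2.6]
finger_gap: 0.039
```

```bash
python3 -c "
from h import *
look('scene','a4.png'); st(.462,-.399,.1257)"
```

```text
t 5.15 p [ 0.5183 -0.2342  0.222 ] yaw -0.0538 z [-0.004  -0.0014 -1.    ] tiltfix [ 0.0014 -0.004   0.    ] gap 0.0391 F [-0.7 -5.3 -1.4]
x need -0.0563
y need -0.1648
z need -0.0963
```

View pics/a4.png

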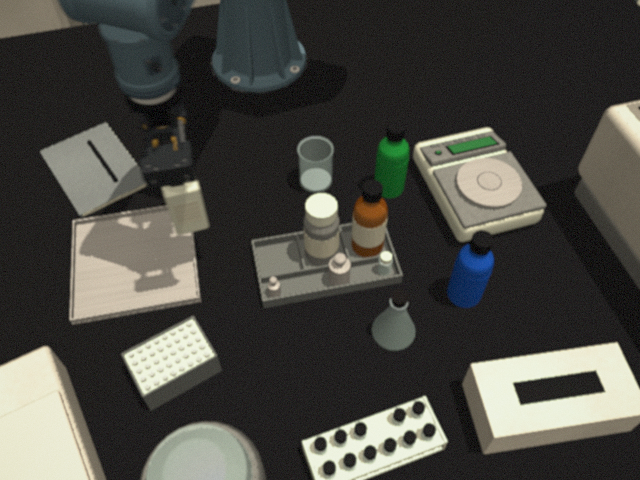

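The square bottle hangs upright at (185,210), above the near edge of the tray. I'll carry on to its place.

Request:
{"name": "send_rows", "arguments": {
  "commands": [
    [[-0.0115,-0.031,0],[0,0,0],1],
    [[-0.0115,-0.031,0],[0,0,0],1],
    [[-0.0115,-0.031,0],[0,0,0],1],
    [[-0.0115,-0.031,-0.01],[0,0,0],1],
    [[-0.007,-0.025,-0.01],[0,0,0],1],
    [[0,0,-0.02],[0,0,0],1],
    [[0,0,-0.02],[0,0,0],1],
    [[0,0,-0.01],[0,0,0],1],
    [[0,0,0],[0,0,0],1]
  ]
}}

```text
clock: 6.05
tool_pos: [0.4517, -0.3929, 0.1399]
orientation: [-0.007, 0.729, 0.685, -0.003]
wrist_force: [-0.5, 0.9, -2.6]
finger_gap: 0.0392
```

```bash
python3 -c "
from h import *
look('scene','a5.png',50,100,240,200,3); st(.462,-.399,.1257)"
```

```text
t 6.1 p [ 0.452  -0.393   0.1406] yaw -0.0622 z [-0.0137  0.0057 -0.9999] tiltfix [-0.0057 -0.0137 -0.    ] gap 0.0391 F [ 0.   0.5 -2.9]
x need 0.01
y need -0.006
z need -0.0149
```

View pics/a5.png

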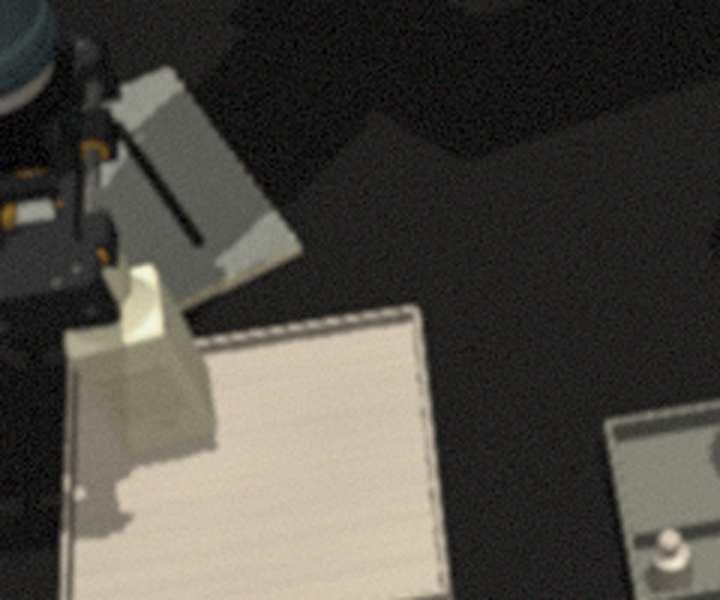

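Request:
{"name": "send_rows", "arguments": {
  "commands": [
    [[0.008,-0.006,0],[-0.005,-0.013,0],1],
    [[0,0,-0.006],[0,0,0],1],
    [[0,0,-0.003],[0,0,0],1],
    [[0,0,0],[0,0,0],1]
  ]
}}

```text
clock: 6.5
tool_pos: [0.4624, -0.4004, 0.134]
orientation: [0.003, 0.728, 0.685, 0.0]
wrist_force: [-0.0, 0.2, -1.2]
finger_gap: 0.0393
```

```bash
python3 -c "
from h import *
look('scene','x.png',50,100,240,200,3); st(.462,-.399,.1257)"
```

```text
t 6.55 p [ 0.4624 -0.4004  0.1342] yaw -0.0606 z [ 0.0038 -0.0038 -1.    ] tiltfix [0.0038 0.0038 0.    ] gap 0.039 F [ 0.4  0.5 -2.7]
x need -0.0004
y need 0.0014
z need -0.0085
```

Request:
{"name": "send_rows", "arguments": {
  "commands": [
    [[0,0,-0.005],[0.002,0.002,0],1],
    [[0,0,-0.002],[0,0,0],1],
    [[0,0,-0.002],[0,0,0],1],
    [[0,0,0],[0,0,0],1]
  ]
}}

```text
clock: 6.95
tool_pos: [0.4635, -0.401, 0.1268]
orientation: [0.003, 0.728, 0.686, -0.0]
wrist_force: [1.0, 0.1, -2.0]
finger_gap: 0.0397
```

```bash
python3 -c "
from h import *
look('scene','x.png',50,100,240,200,3); st(.462,-.399,.1257)"
```

```text
t 7.0 p [ 0.4635 -0.4009  0.1268] yaw -0.0599 z [ 0.0037 -0.0041 -1.    ] tiltfix [0.0041 0.0037 0.    ] gap 0.0392 F [ 0.8  0.  -3.3]
x need -0.0015
y need 0.0019
z need -0.0011
```

Request:
{"name": "send_rows", "arguments": {
  "commands": [
    [[0,0,-0.001],[0,0,0],1],
    [[0,0,-0.001],[0,0,0],1],
    [[0,0,0],[0,0,0],1]
  ]
}}

```text
clock: 7.3
tool_pos: [0.4638, -0.4016, 0.1268]
orientation: [0.004, 0.728, 0.686, -0.0]
wrist_force: [-0.5, 0.1, -1.9]
finger_gap: 0.0393
```

```bash
python3 -c "
from h import *
look('scene','x.png',50,100,240,200,3); st(.462,-.399,.1257);
look('scene','x.png',50,100,240,200,3); st(.462,-.399,.1257)"
```

```text
t 7.35 p [ 0.4639 -0.4017  0.1267] yaw -0.0598 z [ 0.0047 -0.0059 -1.    ] tiltfix [0.0059 0.0047 0.    ] gap 0.0393 F [ 1.  -0.1 -2. ]
x need -0.0019
y need 0.0027
z need -0.001
t 7.4 p [ 0.4639 -0.4016  0.1266] yaw -0.0598 z [ 0.0047 -0.0058 -1.    ] tiltfix [0.0058 0.0047 0.    ] gap 0.0392 F [-0.4  0.9  1.7]
x need -0.0019
y need 0.0026
z need -0.0009
```

Request:
{"name": "send_rows", "arguments": {
  "commands": [
    [[0,0,-0.001],[0,0,0],1],
    [[0,0,0],[0,0,0],0.2],
    [[0,0,0],[0,0,0],-1],
    [[0,0,0],[0,0,0],-1],
    [[0,0,0],[0,0,0],-1],
    [[0,0,0],[0,0,0],-1],
    [[0,0,0.01],[0,0,0],-1],
    [[0,0,0.03],[0,0,0],-1],
    [[0,0,0.04],[0.005,0.004,0],-1],
    [[0,0,0.04],[0,0,0],-1]
  ]
}}

```text
clock: 8.4
tool_pos: [0.4611, -0.3982, 0.2436]
orientation: [-0.006, 0.728, 0.685, 0.001]
wrist_force: [-0.1, -0.8, 0.1]
finger_gap: 0.0882
```

```bash
python3 -c "
from h import *
look('scene','a6.png',50,100,240,200,3); st(.5827,-.008,.26)"
```

```text
t 8.45 p [ 0.4634 -0.4008  0.2522] yaw -0.0599 z [ 1.e-04  4.e-04 -1.e+00] tiltfix [-0.0004  0.0001  0.    ] gap 0.0879 F [ 0.6 -1.7  4.6]
x need 0.1193
y need 0.3928
z need 0.0078
```

View pics/a6.png

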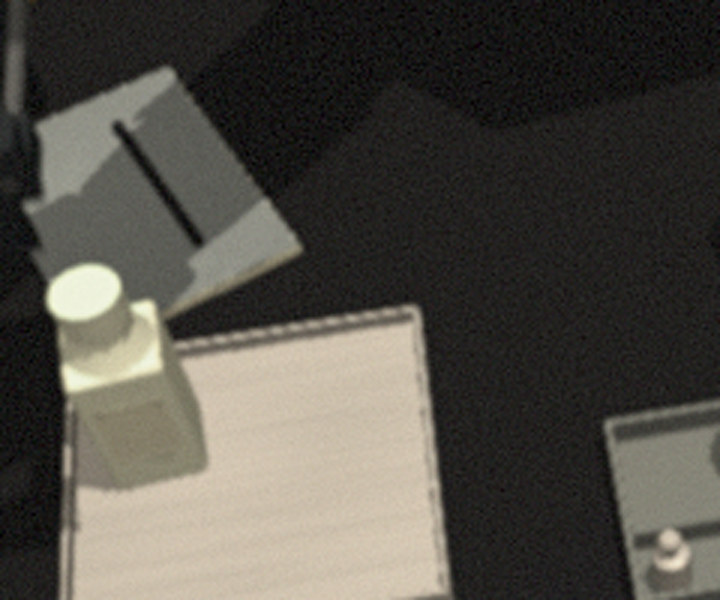

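The square bottle stands upright on the tray (base near crop 145,470). Next is the wide bottle.

Request:
{"name": "send_rows", "arguments": {
  "commands": [
    [[0.006,0.02,0.005],[0,0,0],-1],
    [[0.012,0.04,0.002],[0,0,0],-1],
    [[0.012,0.04,0],[0,0,0],-1],
    [[0.012,0.04,0],[0,0,0],-1],
    [[0.012,0.04,0],[0,0,0],-1],
    [[0.012,0.04,0],[0,0,0],-1],
    [[0.012,0.04,0],[0,0,0],-1],
    [[0.012,0.04,0],[0,0,0],-1],
    [[0.012,0.038,0],[0,0,0],-1],
    [[0.006,0.02,0],[0,0,0],-1]
  ]
}}

```text
clock: 9.45
tool_pos: [0.575, -0.0352, 0.2731]
orientation: [0.011, 0.731, 0.683, 0.002]
wrist_force: [0.2, -0.9, 0.3]
finger_gap: 0.0881
```

```bash
python3 -c "
from h import *
look('scene','x.png'); st(.5827,-.008,.118)"
```

```text
t 9.5 p [ 0.5754 -0.0331  0.2733] yaw -0.0662 z [ 0.018  -0.0117 -0.9998] tiltfix [0.0117 0.018  0.    ] gap 0.0882 F [-0.8  1.4  0.3]
x need 0.0073
y need 0.0251
z need -0.1553
```

Request:
{"name": "send_rows", "arguments": {
  "commands": [
    [[0.007,0.02,-0.02],[0.011,0.017,0.008],-1],
    [[0,0.003,-0.03],[0,0,0],-1],
    [[0,0,-0.03],[0,0,0],-1],
    [[0,0,-0.015],[0,0,0],-1],
    [[0,0,0],[0,0,0],-1],
    [[0,0,0],[0,0,0],-1]
  ]
}}

```text
clock: 10.1
tool_pos: [0.5846, -0.0081, 0.1806]
orientation: [0.004, 0.726, 0.688, 0.002]
wrist_force: [-0.0, -0.3, 0.4]
finger_gap: 0.0881
```

```bash
python3 -c "
from h import *
look('scene','x.png'); st(.5827,-.008,.118)"
```

```text
t 10.15 p [ 0.5846 -0.0082  0.1808] yaw -0.0536 z [ 0.0091 -0.0027 -1.    ] tiltfix [0.0027 0.0091 0.    ] gap 0.0881 F [-0.1 -0.1  0. ]
x need -0.0019
y need 0.0002
z need -0.0628
```

Request:
{"name": "send_rows", "arguments": {
  "commands": [
    [[-0.001,0,-0.02],[0.003,0.009,0],-1],
    [[0,0,-0.02],[0,0,0],-1],
    [[0,0,-0.01],[0,0,0],-1],
    [[0,0,-0.005],[0,0,0],-1],
    [[0,0,0],[0,0,0],-1]
  ]
}}

```text
clock: 10.65
tool_pos: [0.5857, -0.0096, 0.1258]
orientation: [0.002, 0.726, 0.687, 0.002]
wrist_force: [-1.0, -0.2, -0.7]
finger_gap: 0.0881
```

```bash
python3 -c "
from h import *
look('scene','b1.png',200,100,240,200,3); st(.5827,-.008,.118)"
```

```text
t 10.7 p [ 0.5859 -0.0096  0.1263] yaw -0.0547 z [ 0.0062 -0.001  -1.    ] tiltfix [0.001  0.0062 0.    ] gap 0.0879 F [-0.4 -0.1  0. ]
x need -0.0032
y need 0.0016
z need -0.0083
```

View pics/b1.png

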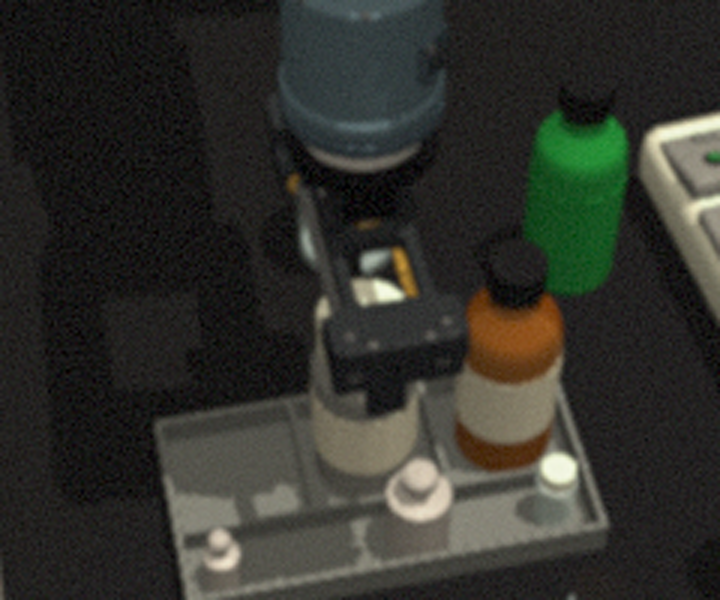

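Request:
{"name": "send_rows", "arguments": {
  "commands": [
    [[-0.003,0.001,-0.005],[0,0.005,0],-1],
    [[0,0,-0.003],[0,0,0],-1],
    [[0,0,0],[0,0,0],1],
    [[0,0,0],[0,0,0],1],
    [[0,0,0],[0,0,0],1],
    [[0,0,0],[0,0,0],1],
    [[0,0,0],[0,0,0],1],
    [[0,0,0],[0,0,0],1]
  ]
}}

```text
clock: 11.5
tool_pos: [0.5842, -0.0087, 0.1201]
orientation: [0.002, 0.726, 0.688, 0.001]
wrist_force: [0.2, 0.6, -1.5]
finger_gap: 0.0529
```

```bash
python3 -c "
from h import *
look('scene','x.png'); st(.5827,-.008,.118)"
```

```text
t 11.55 p [ 0.5842 -0.0088  0.1202] yaw -0.0544 z [ 0.0047 -0.0019 -1.    ] tiltfix [0.0019 0.0047 0.    ] gap 0.0532 F [-0.5  1.   0.1]
x need -0.0015
y need 0.0008
z need -0.0022
```

Request:
{"name": "send_rows", "arguments": {
  "commands": [
    [[0,0,0.01],[0,0,0],1],
    [[0,0,0.025],[0,0.004,0],1],
    [[0,0,0.03],[0,0,0],1],
    [[0,0,0.03],[0,0,0],1],
    [[-0.001,-0.015,0],[0,0,0],1],
    [[-0.003,-0.031,0],[0,0,0],1],
    [[-0.003,-0.031,0],[0,0,0],1],
    [[-0.003,-0.031,0],[0,0,0],1],
    [[-0.003,-0.031,0],[0,0,0],1],
    [[-0.003,-0.031,0],[0,0,0],1]
  ]
}}

```text
clock: 12.55
tool_pos: [0.5629, -0.1829, 0.2153]
orientation: [-0.002, 0.724, 0.69, -0.002]
wrist_force: [0.4, -0.5, -2.5]
finger_gap: 0.0532
```

```bash
python3 -c "
from h import *
look('scene','b2.png'); st(.551,-.3443,.1192)"
```

```text
t 12.6 p [ 0.5622 -0.1879  0.2152] yaw -0.0505 z [-0.0069 -0.0034 -1.    ] tiltfix [ 0.0034 -0.0069  0.    ] gap 0.0534 F [-0.6 -3.9 -1.1]
x need -0.0112
y need -0.1564
z need -0.096
```

View pics/b2.png

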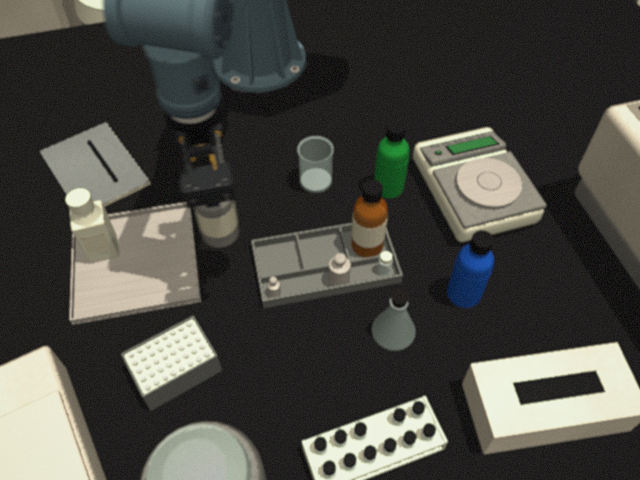

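The wide bottle hangs upright at (218,215), and the square one stands at (95,240). I'll continue to the tray.

Request:
{"name": "send_rows", "arguments": {
  "commands": [
    [[-0.002,-0.031,0],[0,-0.004,0],1],
    [[-0.002,-0.031,0],[0,0,0],1],
    [[-0.002,-0.031,0],[0,0,0],1],
    [[-0.001,-0.031,-0.01],[0,0,0],1],
    [[0,-0.02,-0.01],[0,0,0],1],
    [[0,0,-0.02],[0,0,0],1],
    [[0,0,-0.02],[0,0,0],1],
    [[0,0,-0.01],[0,0,0],1],
    [[0,0,0],[0,0,0],1]
  ]
}}

```text
clock: 13.5
tool_pos: [0.5454, -0.3443, 0.1324]
orientation: [-0.005, 0.728, 0.686, -0.004]
wrist_force: [0.1, -0.4, -2.1]
finger_gap: 0.0532
```

```bash
python3 -c "
from h import *
look('scene','x.png'); st(.551,-.3443,.1192)"
```

```text
t 13.55 p [ 0.5456 -0.3444  0.1331] yaw -0.0589 z [-0.0128  0.0018 -0.9999] tiltfix [-0.0018 -0.0128 -0.    ] gap 0.0532 F [-0.5 -1.  -1. ]
x need 0.0054
y need 0.0001
z need -0.0139
```

Request:
{"name": "send_rows", "arguments": {
  "commands": [
    [[0.005,0,-0.002],[-0.002,-0.012,0],1],
    [[0,0,-0.004],[0,0,0],1],
    [[0,0,-0.004],[0,0,0],1],
    [[0,0,-0.002],[0,0,0],1],
    [[0,0,0],[0,0,0],1]
  ]
}}

```text
clock: 14.05
tool_pos: [0.553, -0.3449, 0.1239]
orientation: [0.003, 0.727, 0.687, 0.0]
wrist_force: [0.9, 0.7, -1.8]
finger_gap: 0.0537
```

```bash
python3 -c "
from h import *
look('scene','x.png'); st(.551,-.3443,.1192)"
```

```text
t 14.1 p [ 0.5531 -0.345   0.124 ] yaw -0.0571 z [ 0.0047 -0.0043 -1.    ] tiltfix [0.0043 0.0047 0.    ] gap 0.0536 F [-0.2  0.2 -2.1]
x need -0.0021
y need 0.0007
z need -0.0048
```

Request:
{"name": "send_rows", "arguments": {
  "commands": [
    [[0,0,-0.003],[0.002,0.004,0],1],
    [[0,0,-0.002],[0,0,0],1],
    [[0,0,-0.001],[0,0,0],1],
    [[0,0,0],[0,0,0],1]
  ]
}}

```text
clock: 14.5
tool_pos: [0.5537, -0.3456, 0.1195]
orientation: [0.002, 0.727, 0.687, -0.001]
wrist_force: [-0.2, -0.0, -3.4]
finger_gap: 0.0533
```

```bash
python3 -c "
from h import *
look('scene','x.png'); st(.551,-.3443,.1192);look('scene','x.png'); st(.551,-.3443,.1192)"
```

```text
t 14.55 p [ 0.5537 -0.3456  0.1194] yaw -0.0569 z [ 0.0018 -0.0039 -1.    ] tiltfix [0.0039 0.0018 0.    ] gap 0.0535 F [ 0.  -0.3 -2.4]
x need -0.0027
y need 0.0013
z need -0.0002
t 14.6 p [ 0.5537 -0.3455  0.1193] yaw -0.0569 z [ 0.0017 -0.0037 -1.    ] tiltfix [0.0037 0.0017 0.    ] gap 0.0532 F [-0.7  0.1  0.7]
x need -0.0027
y need 0.0012
z need -0.0001
```

Request:
{"name": "send_rows", "arguments": {
  "commands": [
    [[0,0,-0.001],[0,0,0],1],
    [[0,0,0],[0,0,0],0.2],
    [[0,0,0],[0,0,0],-1],
    [[0,0,0],[0,0,0],-1],
    [[0,0,0],[0,0,0],-1],
    [[0,0,0],[0,0,0],-1],
    [[0,0,0.01],[0,0,0],-1],
    [[0,0,0.03],[0,0,0],-1],
    [[0,0,0.045],[0.004,0.002,0],-1],
    [[0,0,0.045],[0,0,0],-1]
  ]
}}

```text
clock: 15.6
tool_pos: [0.55, -0.3424, 0.2458]
orientation: [-0.007, 0.727, 0.687, -0.001]
wrist_force: [-1.0, -0.4, 0.4]
finger_gap: 0.0879
```

```bash
python3 -c "
from h import *
look('scene','b3.png',50,100,240,200,3); st(.588,.077,.27)"
```

```text
t 15.65 p [ 0.5529 -0.3448  0.2557] yaw -0.0568 z [-0.0011  0.001  -1.    ] tiltfix [-0.001  -0.0011 -0.    ] gap 0.0879 F [ 1.8 -1.2  5.7]
x need 0.0351
y need 0.4218
z need 0.0143
```

View pics/b3.png

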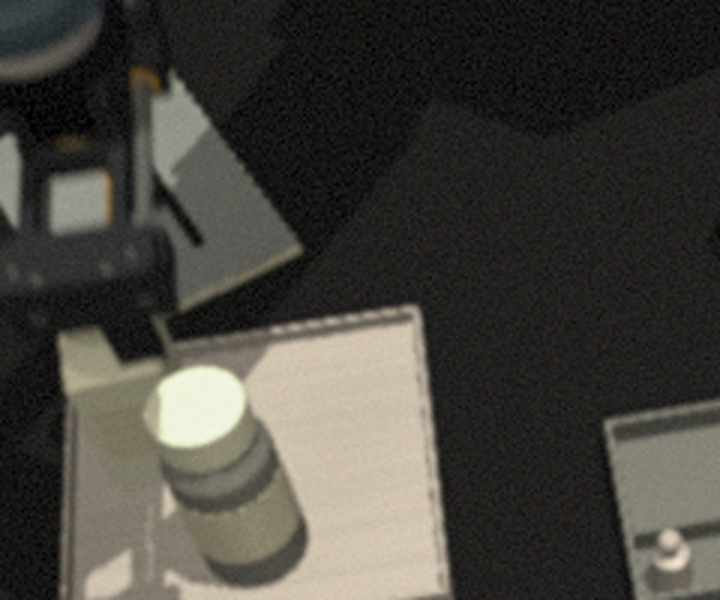

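The wide bottle stands upright on the tray. Next is amber.

Request:
{"name": "send_rows", "arguments": {
  "commands": [
    [[0.002,0.02,0.008],[0,0,0],-1],
    [[0.0035,0.042,0.004],[0,0,0],-1],
    [[0.0035,0.042,0],[0,0,0],-1],
    [[0.0035,0.042,0],[0,0,0],-1],
    [[0.0035,0.042,0],[0,0,0],-1],
    [[0.0035,0.042,0],[0,0,0],-1],
    [[0.0035,0.042,0],[0,0,0],-1],
    [[0.0035,0.042,0],[0,0,0],-1],
    [[0.0035,0.042,0],[0,0,0],-1],
    [[0.0035,0.042,0],[0,0,0],-1]
  ]
}}

```text
clock: 16.65
tool_pos: [0.588, 0.0595, 0.283]
orientation: [0.011, 0.73, 0.683, 0.003]
wrist_force: [-0.5, -1.1, -0.3]
finger_gap: 0.088
```

```bash
python3 -c "
from h import *
look('scene','x.png'); st(.588,.077,.142)"
```

```text
t 16.7 p [0.5879 0.0657 0.2833] yaw -0.0631 z [ 0.0201 -0.0074 -0.9998] tiltfix [0.0074 0.0201 0.    ] gap 0.0879 F [-1.9  3.8  0.1]
x need 0.0001
y need 0.0113
z need -0.1413
```

Request:
{"name": "send_rows", "arguments": {
  "commands": [
    [[0,0.007,-0.02],[0.007,0.02,0.006],-1],
    [[0,0,-0.03],[0,0,0],-1],
    [[0,0,-0.02],[0,0,0],-1],
    [[0,0,0],[0,0,0],-1],
    [[0,0,0],[0,0,0],-1]
  ]
}}

```text
clock: 17.2
tool_pos: [0.5873, 0.0745, 0.2096]
orientation: [-0.001, 0.725, 0.688, -0.0]
wrist_force: [0.9, 0.2, 1.3]
finger_gap: 0.0884
```

```bash
python3 -c "
from h import *
look('scene','x.png'); st(.588,.077,.142)"
```

```text
t 17.25 p [0.5872 0.0744 0.2096] yaw -0.0528 z [-2.e-03  5.e-04 -1.e+00] tiltfix [-0.0005 -0.002  -0.    ] gap 0.0883 F [ 0.4 -0.7  0. ]
x need 0.0008
y need 0.0026
z need -0.0676
```

Request:
{"name": "send_rows", "arguments": {
  "commands": [
    [[0,0.002,-0.02],[0,-0.002,0],-1],
    [[0,0,-0.025],[0,0,0],-1],
    [[0,0,-0.01],[0,0,0],-1],
    [[0,0,-0.004],[0,0,0],-1],
    [[0,0,0],[0,0,0],-1]
  ]
}}

```text
clock: 17.75
tool_pos: [0.5911, 0.0738, 0.155]
orientation: [0.003, 0.727, 0.687, 0.003]
wrist_force: [0.3, -0.2, 0.4]
finger_gap: 0.0884
```

```bash
python3 -c "
from h import *
look('scene','c1.png',200,100,240,200,3); st(.588,.077,.142)"
```

```text
t 17.8 p [0.5915 0.0737 0.1556] yaw -0.0561 z [ 1.040e-02 -3.000e-04 -9.999e-01] tiltfix [0.0003 0.0104 0.    ] gap 0.088 F [0.  0.9 0.4]
x need -0.0035
y need 0.0033
z need -0.0136
```

View pics/c1.png

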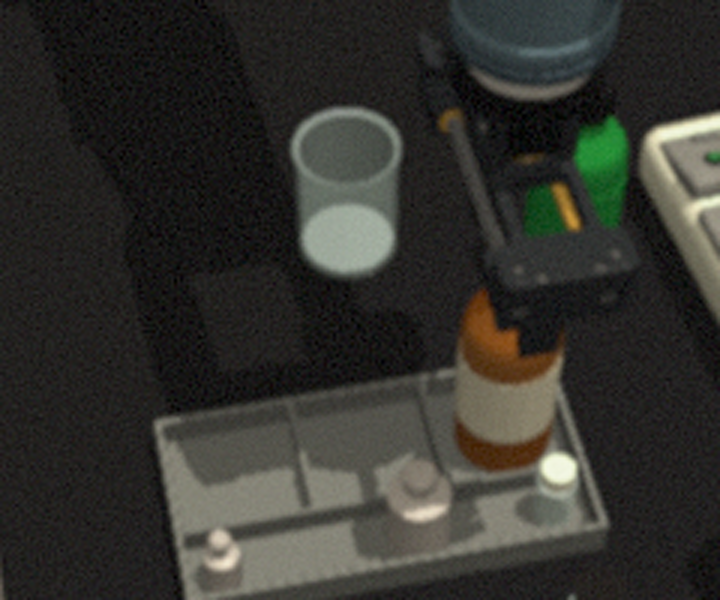

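Request:
{"name": "send_rows", "arguments": {
  "commands": [
    [[-0.002,0.002,-0.006],[0,0.009,0],-1],
    [[-0.001,0.001,-0.006],[0,0,0],-1],
    [[0,0,0],[0,0,0],-1],
    [[0,0,0],[0,0,0],1],
    [[0,0,0],[0,0,0],1],
    [[0,0,0],[0,0,0],1],
    [[0,0,0],[0,0,0],1],
    [[0,0,0],[0,0,0],1],
    [[0,0,0],[0,0,0],1],
    [[0,0,0],[0,0,0],1]
  ]
}}

```text
clock: 18.8
tool_pos: [0.5902, 0.077, 0.1461]
orientation: [0.002, 0.727, 0.687, 0.002]
wrist_force: [-1.0, -0.1, 1.5]
finger_gap: 0.0346
```

```bash
python3 -c "
from h import *
look('scene','c2.png',200,100,240,200,3); st(.588,.077,.142)"
```

```text
t 18.85 p [0.5901 0.077  0.1461] yaw -0.0558 z [ 5.4e-03 -5.0e-04 -1.0e+00] tiltfix [0.0005 0.0054 0.    ] gap 0.0333 F [-0.7 -0.1  0.9]
x need -0.0021
y need -0.0
z need -0.0041
```

View pics/c2.png

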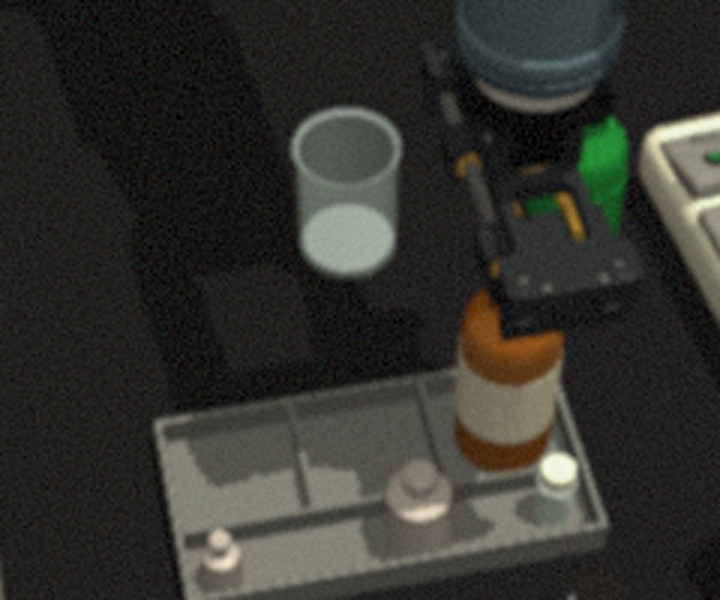

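Request:
{"name": "send_rows", "arguments": {
  "commands": [
    [[0,0,0.01],[0,0,0],1],
    [[0,0,0.025],[0,0.004,0],1],
    [[0,0,0.03],[0,0,0],1],
    [[0,0,0.03],[0,0,0],1],
    [[-0.006,-0.015,0.005],[0,0,0],1],
    [[-0.011,-0.031,0],[0,0,0],1],
    [[-0.011,-0.031,0],[0,0,0],1],
    [[-0.011,-0.031,0],[0,0,0],1],
    [[-0.011,-0.031,0],[0,0,0],1],
    [[-0.011,-0.031,0],[0,0,0],1]
  ]
}}

```text
clock: 19.85
tool_pos: [0.5184, -0.0976, 0.2418]
orientation: [-0.005, 0.724, 0.69, -0.005]
wrist_force: [-0.0, 0.5, -4.0]
finger_gap: 0.033
```

```bash
python3 -c "
from h import *
look('scene','c3.png'); st(.47,-.279,.1451)"
```

```text
t 19.9 p [ 0.5169 -0.1021  0.2415] yaw -0.0511 z [-0.0159 -0.0023 -0.9999] tiltfix [ 0.0023 -0.0159  0.    ] gap 0.0332 F [ 0.3 -5.6 -4.8]
x need -0.0469
y need -0.1769
z need -0.0964
```

View pics/c3.png

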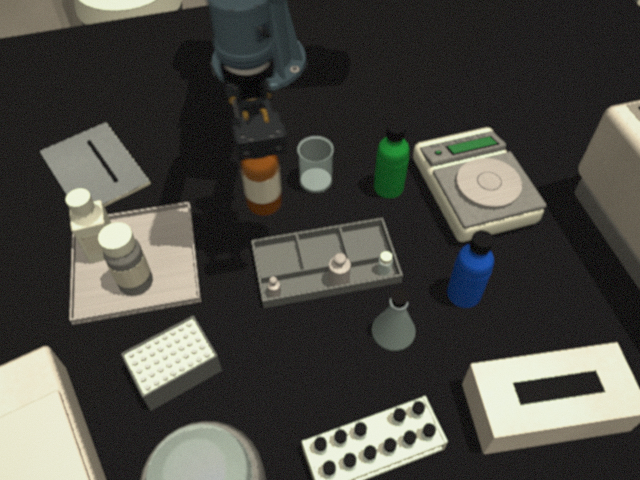

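Amber is carried upright at (262,185), and the other two stand on the tray. I'll go on.

Request:
{"name": "send_rows", "arguments": {
  "commands": [
    [[-0.009,-0.031,0],[0.002,-0.012,0],1],
    [[-0.009,-0.031,0],[0,0,0],1],
    [[-0.008,-0.031,0],[0,0,0],1],
    [[-0.008,-0.031,0],[0,0,0],1],
    [[-0.006,-0.03,-0.01],[0,0,0],1],
    [[0,-0.01,-0.02],[0,0,0],1],
    [[0,0,-0.02],[0,0,0],1],
    [[0,0,-0.015],[0,0,0],1],
    [[0,0,0],[0,0,0],1]
  ]
}}

```text
clock: 20.8
tool_pos: [0.4613, -0.2767, 0.1636]
orientation: [-0.008, 0.728, 0.686, -0.004]
wrist_force: [-0.7, 1.3, -3.9]
finger_gap: 0.0333
```

```bash
python3 -c "
from h import *
look('scene','x.png'); st(.47,-.279,.1451)"
```

```text
t 20.85 p [ 0.4617 -0.277   0.1646] yaw -0.0597 z [-0.0163  0.0047 -0.9999] tiltfix [-0.0047 -0.0163 -0.    ] gap 0.0332 F [ 0.2  0.2 -3.8]
x need 0.0083
y need -0.002
z need -0.0195
```

Request:
{"name": "send_rows", "arguments": {
  "commands": [
    [[0.007,-0.002,-0.003],[-0.004,-0.016,0],1],
    [[0,0,-0.006],[0,0,0],1],
    [[0,0,-0.006],[0,0,0],1],
    [[0,0,-0.002],[0,0,0],1],
    [[0,0,0],[0,0,0],1]
  ]
}}

```text
clock: 21.35
tool_pos: [0.4701, -0.2797, 0.1486]
orientation: [0.002, 0.728, 0.686, 0.001]
wrist_force: [0.0, 0.9, -5.0]
finger_gap: 0.0331
```

```bash
python3 -c "
from h import *
look('scene','x.png'); st(.47,-.279,.1451)"
```

```text
t 21.4 p [ 0.4701 -0.2797  0.1487] yaw -0.0587 z [ 0.0039 -0.0024 -1.    ] tiltfix [0.0024 0.0039 0.    ] gap 0.0331 F [ 1.   0.  -4.8]
x need -0.0001
y need 0.0007
z need -0.0036
```

Request:
{"name": "send_rows", "arguments": {
  "commands": [
    [[0,0,-0.002],[0,0.003,0],1],
    [[0,0,-0.002],[0,0,0],1],
    [[0,0,-0.001],[0,0,0],1],
    [[0,0,0],[0,0,0],1]
  ]
}}

```text
clock: 21.8
tool_pos: [0.4712, -0.2805, 0.1458]
orientation: [0.003, 0.727, 0.686, -0.001]
wrist_force: [0.1, 0.5, -4.6]
finger_gap: 0.0335
```

```bash
python3 -c "
from h import *
look('scene','x.png'); st(.47,-.279,.1451)
look('scene','x.png'); st(.47,-.279,.1451)"
```

```text
t 21.85 p [ 0.4712 -0.2805  0.1457] yaw -0.0581 z [ 0.003  -0.0049 -1.    ] tiltfix [0.0049 0.003  0.    ] gap 0.033 F [-0.4 -0.9 -3.9]
x need -0.0012
y need 0.0015
z need -0.0006
t 21.9 p [ 0.4711 -0.2804  0.1454] yaw -0.0581 z [ 0.0027 -0.0046 -1.    ] tiltfix [0.0046 0.0027 0.    ] gap 0.033 F [-0.1 -0.2 -2.7]
x need -0.0011
y need 0.0014
z need -0.0003
```

Request:
{"name": "send_rows", "arguments": {
  "commands": [
    [[0,0,-0.001],[0,0,0],1],
    [[0,0,0],[0,0,0],0.2],
    [[0,0,0],[0,0,0],-1],
    [[0,0,0],[0,0,0],-1],
    [[0,0,0],[0,0,0],-1],
    [[0,0,0],[0,0,0],-1],
    [[0,0,0.01],[0,0,0],-1],
    [[0,0,0.03],[0,0,0],-1],
    [[0,0,0.045],[0.004,0.002,0],-1],
    [[0,0,0.045],[0,0,0],-1]
  ]
}}

```text
clock: 22.9
tool_pos: [0.4683, -0.278, 0.2741]
orientation: [-0.005, 0.728, 0.686, -0.0]
wrist_force: [0.7, -0.0, 0.5]
finger_gap: 0.0881
```

```bash
python3 -c "
from h import *
look('scene','c4.png',50,100,240,200,3); st(.647,.0055,.27)"
```

```text
t 22.95 p [ 0.4711 -0.2803  0.2832] yaw -0.0582 z [ 0.002  -0.0014 -1.    ] tiltfix [0.0014 0.002  0.    ] gap 0.088 F [ 1.7 -0.6  5.9]
x need 0.1759
y need 0.2858
z need -0.0132
```

View pics/c4.png

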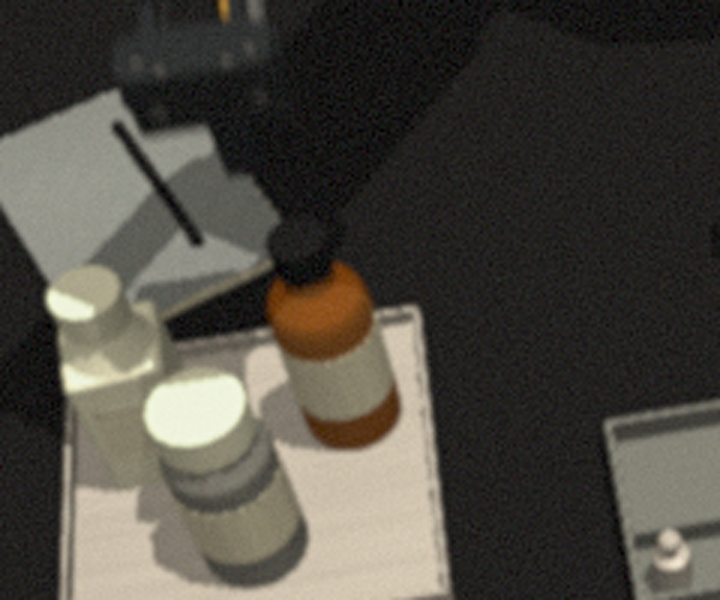

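All three bottles stand upright on the tray. I'll re-measure the weight with the view clear.

```bash
python3 -c "
from h import *
look('scene','w1.png',300,230,80,60,9);look('top','w2.png',270,190,80,60,9)"
```

```text
(no output)
```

View pics/w1.png

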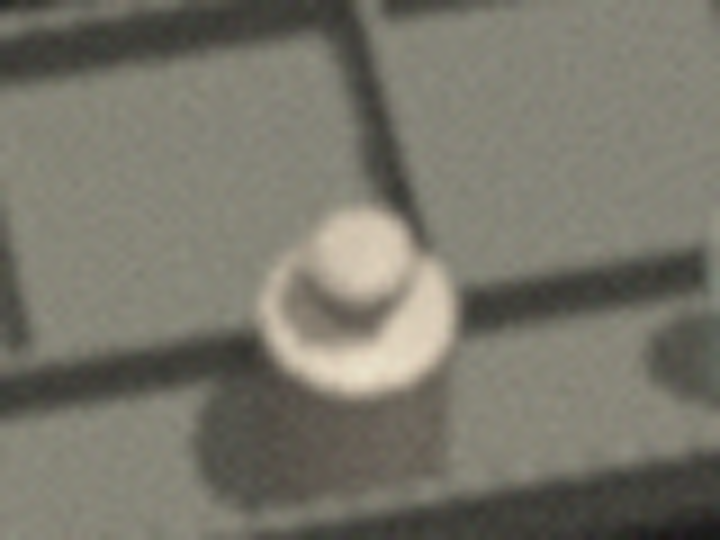

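View pics/w2.png

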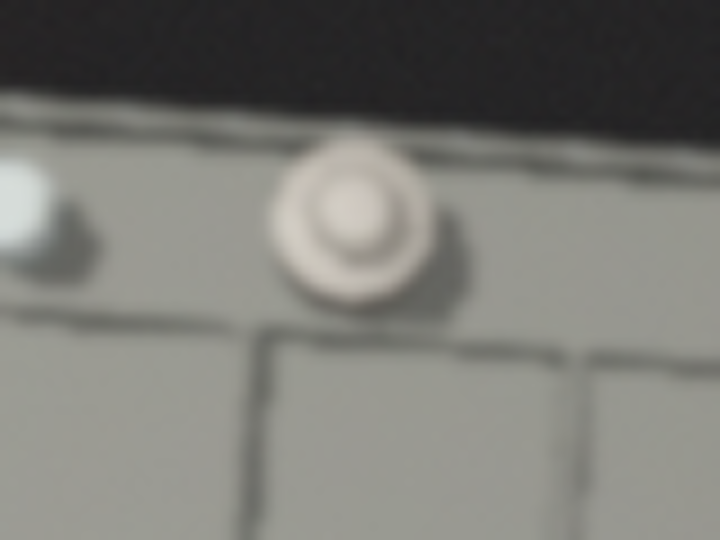

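```bash
python3 -c "
from h import *
S=cams.grab_frame('scene');T=cams.grab_frame('top')
for a,b in[((359,311),(352.5,219)),((362,255),(356,207))]:
  p=((a[0]+.5)/9+299.5,(a[1]+.5)/9+229.5);q=((b[0]+.5)/9+269.5,(b[1]+.5)/9+189.5)
  print(tri(S,p,T,q)[0].round(4))
print(atz(T,q,.0725)); st(.647,.006,.27)"
```

```text
[0.6477 0.0063 0.0519]
[0.6483 0.006  0.0716]
[0.64783564 0.0048563  0.0725    ]
t 23.15 p [ 0.4687 -0.2782  0.2727] yaw -0.0585 z [-0.0061  0.006  -1.    ] tiltfix [-0.006  -0.0061 -0.    ] gap 0.088 F [-1.3  0.  -0.6]
x need 0.1783
y need 0.2842
z need -0.0027
```

Request:
{"name": "send_rows", "arguments": {
  "commands": [
    [[0.016,0.026,0.003],[0,0,0.143],-1],
    [[0.016,0.026,0],[0,0,0.143],-1],
    [[0.016,0.026,0],[0,0,0.143],-1],
    [[0.016,0.026,0],[0,0,0.143],-1],
    [[0.016,0.026,0],[0,0,0.143],-1],
    [[0.016,0.026,0],[0,0,0.143],-1],
    [[0.016,0.026,0],[0,0,0.143],-1],
    [[0.016,0.026,0],[0,0,0.143],-1],
    [[0.016,0.026,0],[0,0,0.143],-1],
    [[0.016,0.026,0],[0,0,0.143],-1]
  ]
}}

```text
clock: 24.15
tool_pos: [0.6222, -0.0076, 0.2543]
orientation: [-0.02, 0.075, 0.997, -0.008]
wrist_force: [1.6, -0.3, 0.4]
finger_gap: 0.0878
```

```bash
python3 -c "
from h import *
look('scene','x.png'); st(.6478,.006,.019)"
```

```text
t 24.2 p [ 0.6234 -0.0034  0.2538] yaw 1.4305 z [-0.0398 -0.0113 -0.9991] tiltfix [ 0.0113 -0.0398  0.    ] gap 0.0879 F [-3.4  2.  -0.2]
x need 0.0244
y need 0.0094
z need -0.2348
```

Request:
{"name": "send_rows", "arguments": {
  "commands": [
    [[0.022,0.005,-0.01],[0.011,-0.04,0.08],-1],
    [[0,0,-0.03],[0,0,0],-1],
    [[0,0,-0.03],[0,0,0],-1],
    [[0,0,-0.03],[0,0,0],-1],
    [[0,0,0],[0,0,0],-1],
    [[0,0,0],[0,0,0],-1]
  ]
}}

```text
clock: 24.8
tool_pos: [0.6404, 0.0058, 0.1403]
orientation: [-0.007, 0.027, 1.0, 0.001]
wrist_force: [0.3, -0.7, 0.3]
finger_gap: 0.0884
```

```bash
python3 -c "
from h import *
look('scene','x.png'); st(.6478,.006,.019)"
```

```text
t 24.85 p [0.64   0.0059 0.14  ] yaw 1.5166 z [-0.0155  0.0019 -0.9999] tiltfix [-0.0019 -0.0155 -0.    ] gap 0.0881 F [-0.6 -0.  -0.3]
x need 0.0078
y need 0.0001
z need -0.121
```

Request:
{"name": "send_rows", "arguments": {
  "commands": [
    [[0.007,0,-0.01],[-0.002,-0.015,0],-1],
    [[0,0,-0.025],[0,0,0],-1],
    [[0,0,-0.015],[0,0,0],-1],
    [[0,0,0],[0,0,0],-1],
    [[0,0,0],[0,0,0],-1]
  ]
}}

```text
clock: 25.35
tool_pos: [0.6521, 0.0049, 0.0939]
orientation: [0.006, 0.028, 1.0, -0.001]
wrist_force: [0.4, -0.5, 0.6]
finger_gap: 0.0883
```

```bash
python3 -c "
from h import *
look('scene','d1.png',260,120,150,170,4);look('top','d2.png',240,170,150,120,5); st(.6478,.006,.019)"
```

```text
t 25.45 p [0.6522 0.0049 0.0942] yaw 1.5158 z [ 0.0128 -0.0023 -0.9999] tiltfix [0.0023 0.0128 0.    ] gap 0.088 F [0.2 0.  0. ]
x need -0.0044
y need 0.0011
z need -0.0752
```

View pics/d1.png

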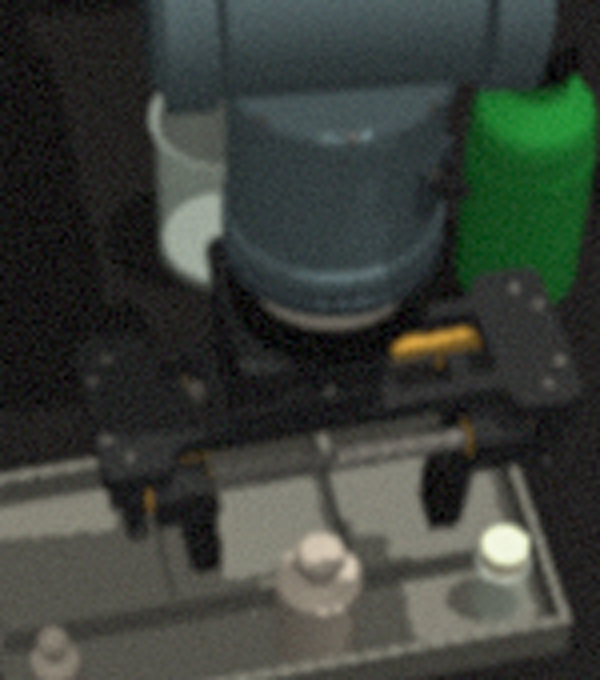

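View pics/d2.png

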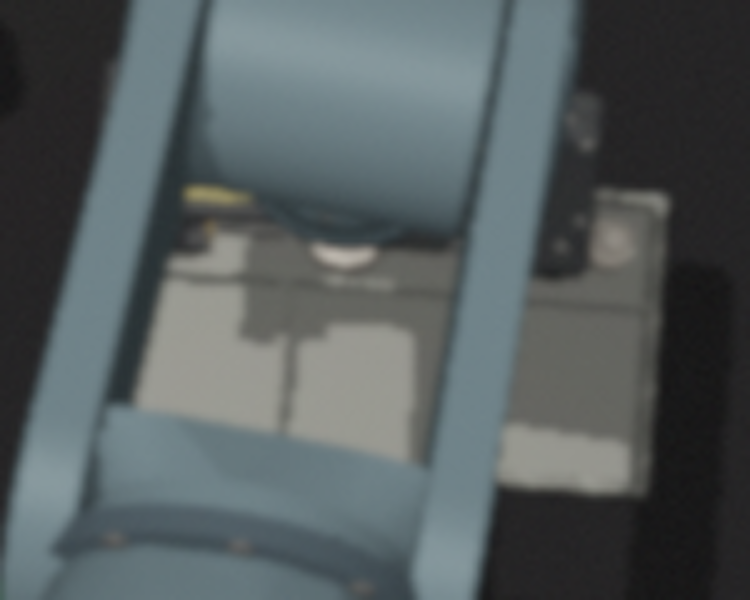

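The fingers straddle the weight along the trough at crop (205,530) and (445,490), weight at (318,575). I'll descend in small steps.

Request:
{"name": "send_rows", "arguments": {
  "commands": [
    [[-0.004,0.001,-0.005],[0.002,0.011,0],-1],
    [[0,0,-0.015],[0,0,0],-1],
    [[0,0,-0.01],[0,0,0],-1],
    [[0,0,0],[0,0,0],-1]
  ]
}}

```text
clock: 25.85
tool_pos: [0.649, 0.0058, 0.064]
orientation: [0.002, 0.028, 1.0, -0.0]
wrist_force: [-0.4, 0.7, 0.0]
finger_gap: 0.0882
```

```bash
python3 -c "
from h import *
look('scene','x.png'); st(.6478,.006,.019)"
```

```text
t 25.9 p [0.6492 0.0058 0.0645] yaw 1.5158 z [ 4.8e-03 -8.0e-04 -1.0e+00] tiltfix [0.0008 0.0048 0.    ] gap 0.0879 F [-0.1  0.6  0.2]
x need -0.0014
y need 0.0002
z need -0.0455
```

Request:
{"name": "send_rows", "arguments": {
  "commands": [
    [[-0.001,0,-0.01],[0,0.005,0],-1],
    [[0,0,-0.012],[0,0,0],-1],
    [[0,0,-0.008],[0,0,0],-1],
    [[0,0,-0.004],[0,0,0],-1],
    [[0,0,0],[0,0,0],-1]
  ]
}}

```text
clock: 26.4
tool_pos: [0.6479, 0.0058, 0.027]
orientation: [-0.001, 0.028, 1.0, -0.0]
wrist_force: [-0.3, 0.4, 0.2]
finger_gap: 0.0883
```

```bash
python3 -c "
from h import *
look('scene','d3.png',260,120,150,170,4); st(.6478,.006,.019)"
```

```text
t 26.45 p [0.648  0.0058 0.0273] yaw 1.5157 z [-1.1e-03 -8.0e-04 -1.0e+00] tiltfix [ 0.0008 -0.0011  0.    ] gap 0.088 F [0.7 0.  0.7]
x need -0.0002
y need 0.0002
z need -0.0083
```

View pics/d3.png

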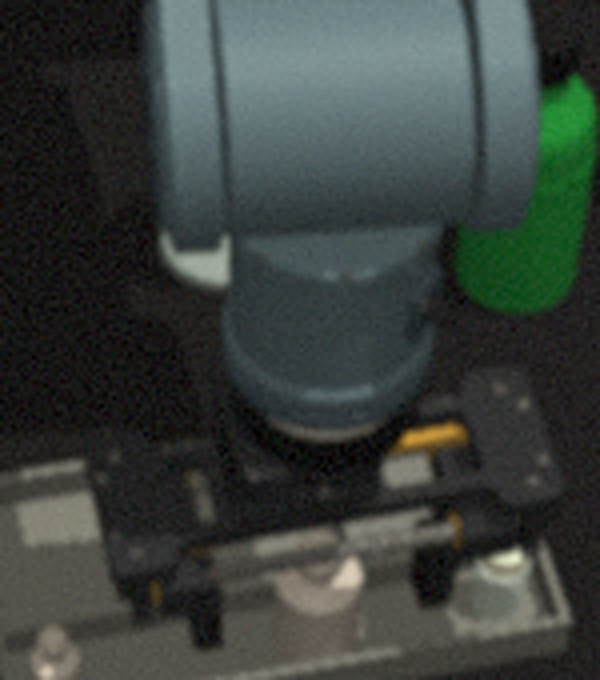

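Request:
{"name": "send_rows", "arguments": {
  "commands": [
    [[0,0,-0.004],[0,0,0],-1],
    [[0,0,-0.003],[0,0,0],-1],
    [[0,0,0],[0,0,0],1],
    [[0,0,0],[0,0,0],1],
    [[0,0,0],[0,0,0],1],
    [[0,0,0],[0,0,0],1],
    [[0,0,0],[0,0,0],1],
    [[0,0,0],[0,0,0],1],
    [[0,0,0],[0,0,0],1],
    [[0,0,0],[0,0,0],1]
  ]
}}

```text
clock: 27.45
tool_pos: [0.6495, 0.0057, 0.0217]
orientation: [0.001, 0.027, 1.0, -0.001]
wrist_force: [0.2, 0.4, -0.6]
finger_gap: 0.0372
```

```bash
python3 -c "
from h import *
look('scene','d4.png',260,120,150,170,4); st(.6478,.006,.019)"
```

```text
t 27.5 p [0.6495 0.0057 0.0217] yaw 1.5158 z [ 0.0024 -0.0012 -1.    ] tiltfix [0.0012 0.0024 0.    ] gap 0.0371 F [-0.2  1.3  0.9]
x need -0.0017
y need 0.0003
z need -0.0027
```

Request:
{"name": "send_rows", "arguments": {
  "commands": [
    [[0,0,0.01],[0,0,0],1],
    [[0,0,0.025],[0,0,0],1],
    [[0,0,0.035],[0,0,0],1],
    [[0,0,0.035],[0,0,0],1],
    [[0,0,0.035],[0,0,0],1],
    [[-0.004,0.015,0.015],[0,0,0],1],
    [[-0.008,0.029,0],[0,0,0],1],
    [[-0.008,0.029,0],[0,0,0],1],
    [[-0.008,0.029,0],[0,0,0],1],
    [[-0.008,0.029,0],[0,0,0],1]
  ]
}}

```text
clock: 28.5
tool_pos: [0.603, 0.1408, 0.1762]
orientation: [-0.007, 0.031, 0.999, 0.001]
wrist_force: [0.1, 0.2, -4.4]
finger_gap: 0.0374
```

```bash
python3 -c "
from h import *
look('scene','d5.png'); st(.5605,.322,.0957)"
```

```text
t 28.55 p [0.601  0.1459 0.1759] yaw 1.5118 z [-0.0163  0.005  -0.9999] tiltfix [-0.005  -0.0163 -0.    ] gap 0.037 F [-2.7  4.5 -5. ]
x need -0.0405
y need 0.1761
z need -0.0802
```

View pics/d5.png

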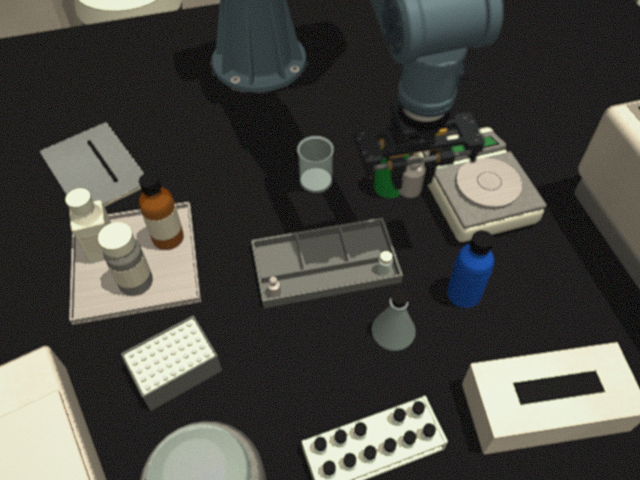

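The weight is in the grip at (410,178), and everything else is in place. I'll continue to the pan.

Request:
{"name": "send_rows", "arguments": {
  "commands": [
    [[-0.007,0.029,0],[-0.004,-0.014,0],1],
    [[-0.007,0.029,0],[0,0,0],1],
    [[-0.007,0.029,0],[0,0,0],1],
    [[-0.007,0.029,0],[0,0,0],1],
    [[-0.006,0.029,0],[0,0,0],1],
    [[-0.002,0.012,0],[0,0,0],1],
    [[0,0,-0.01],[0,0,0],1],
    [[0,0,-0.015],[0,0,0],1],
    [[0,0,0],[0,0,0],1],
    [[0,0,0],[0,0,0],1]
  ]
}}

```text
clock: 29.55
tool_pos: [0.5511, 0.3114, 0.1384]
orientation: [-0.011, 0.027, 1.0, -0.002]
wrist_force: [0.3, 0.7, -4.1]
finger_gap: 0.0373
```

```bash
python3 -c "
from h import *
look('scene','d6.png',380,80,180,160,4.4); st(.5605,.322,.0957)"
```

```text
t 29.6 p [0.5508 0.3112 0.1381] yaw 1.5165 z [-0.0224 -0.0041 -0.9997] tiltfix [ 0.0041 -0.0224  0.    ] gap 0.0374 F [-1.3 -0.6 -4.4]
x need 0.0097
y need 0.0108
z need -0.0424
```

View pics/d6.png

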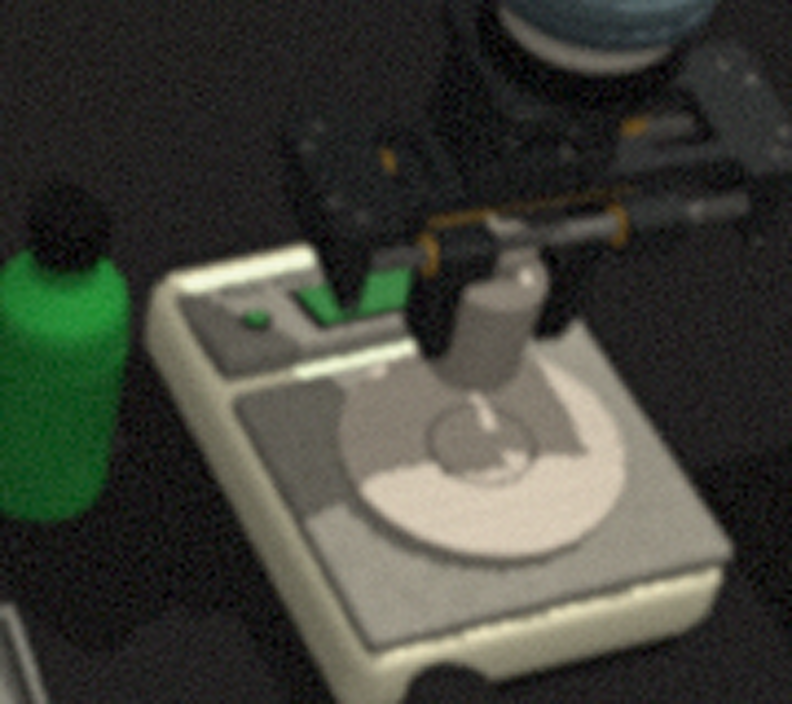

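Request:
{"name": "send_rows", "arguments": {
  "commands": [
    [[0.007,0.01,-0.005],[0.004,-0.02,0],1],
    [[0,0,-0.008],[0,0,0],1],
    [[0,0,-0.006],[0,0,0],1],
    [[0,0,0],[0,0,0],1]
  ]
}}

```text
clock: 30.0
tool_pos: [0.5601, 0.3203, 0.1183]
orientation: [0.001, 0.029, 1.0, 0.0]
wrist_force: [-1.4, 0.1, -4.4]
finger_gap: 0.0374
```

```bash
python3 -c "
from h import *
look('scene','x.png'); st(.5605,.322,.0957)"
```

```text
t 30.05 p [0.5602 0.3204 0.1186] yaw 1.5135 z [ 1.4e-03  8.0e-04 -1.0e+00] tiltfix [-0.0008  0.0014  0.    ] gap 0.0374 F [ 0.4 -0.2 -5. ]
x need 0.0003
y need 0.0016
z need -0.0229
```

Request:
{"name": "send_rows", "arguments": {
  "commands": [
    [[0,0.001,-0.006],[0,0,0],1],
    [[0,0,-0.006],[0,0,0],1],
    [[0,0,-0.004],[0,0,0],1],
    [[0,0,-0.002],[0,0,0],1],
    [[0,0,0],[0,0,0],1]
  ]
}}

```text
clock: 30.55
tool_pos: [0.5603, 0.3215, 0.0994]
orientation: [0.001, 0.029, 1.0, 0.0]
wrist_force: [0.7, -0.6, -4.0]
finger_gap: 0.0372
```

```bash
python3 -c "
from h import *
look('scene','d7.png',380,80,180,160,4.4);look('top','d8.png',90,180,160,120,5); st(.5605,.322,.0957)"
```

```text
t 30.65 p [0.5605 0.3216 0.0999] yaw 1.5136 z [ 0.0023  0.0011 -1.    ] tiltfix [-0.0011  0.0023  0.    ] gap 0.0373 F [-0.7 -0.9 -4.8]
x need -0.0
y need 0.0004
z need -0.0042
```

View pics/d7.png

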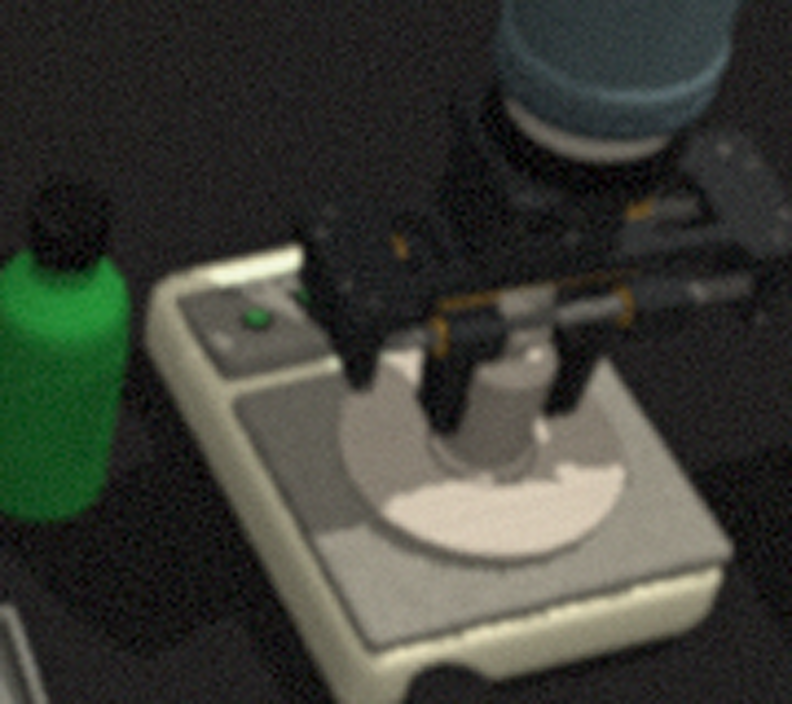

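Request:
{"name": "send_rows", "arguments": {
  "commands": [
    [[0,0,-0.002],[0,0,0],1],
    [[0,0,-0.002],[0,0,0],1],
    [[0,0,-0.001],[0,0,0],1],
    [[0,0,0],[0,0,0],1]
  ]
}}

```text
clock: 31.05
tool_pos: [0.5613, 0.3219, 0.0958]
orientation: [0.002, 0.029, 1.0, 0.001]
wrist_force: [0.7, 0.1, -4.8]
finger_gap: 0.0372
```

```bash
python3 -c "
from h import *
look('scene','x.png'); st(.5605,.322,.0957);look('scene','x.png'); st(.5605,.322,.0957)"
```

```text
t 31.1 p [0.5613 0.3219 0.0958] yaw 1.5137 z [ 0.0044  0.0017 -1.    ] tiltfix [-0.0017  0.0044  0.    ] gap 0.037 F [-0.4 -0.3 -5. ]
x need -0.0008
y need 0.0001
z need -0.0001
t 31.15 p [0.5613 0.3219 0.0958] yaw 1.5136 z [ 0.0044  0.0018 -1.    ] tiltfix [-0.0018  0.0044  0.    ] gap 0.0371 F [-0.6 -1.  -4.5]
x need -0.0008
y need 0.0001
z need -0.0001
```

Request:
{"name": "send_rows", "arguments": {
  "commands": [
    [[0,0,-0.001],[0,0.003,0],1],
    [[0,0,-0.001],[0,0,0],1],
    [[0,0,0],[0,0,0],1]
  ]
}}

```text
clock: 31.45
tool_pos: [0.5616, 0.322, 0.0958]
orientation: [0.001, 0.028, 1.0, 0.001]
wrist_force: [0.6, -0.4, -5.3]
finger_gap: 0.0375
```

```bash
python3 -c "
from h import *
look('scene','x.png'); st(.5605,.322,.0957);look('scene','x.png'); st(.5605,.322,.0957)"
```

```text
t 31.5 p [0.5617 0.322  0.0957] yaw 1.5139 z [ 0.002   0.0018 -1.    ] tiltfix [-0.0018  0.002   0.    ] gap 0.037 F [-1.   0.3  1. ]
x need -0.0012
y need -0.0
z need -0.0
t 31.55 p [0.5616 0.322  0.0957] yaw 1.5139 z [ 0.0019  0.0018 -1.    ] tiltfix [-0.0018  0.0019  0.    ] gap 0.0367 F [-1.3 -0.7 -1.2]
x need -0.0011
y need -0.0
z need 0.0
```

Contact: the load has come off the wrist. I'll release it and rise.

Request:
{"name": "send_rows", "arguments": {
  "commands": [
    [[0,0,0],[0,0,0],0.3],
    [[0,0,0],[0,0,0],-0.5],
    [[0,0,0],[0,0,0],-1],
    [[0,0,0],[0,0,0],-1],
    [[0,0,0],[0,0,0],-1],
    [[0,0,0.01],[0,0,0],-1],
    [[0,0,0.025],[0,0,0],-1],
    [[0,0,0.04],[0,0,0],-1],
    [[0,0,0.045],[0,0,0],-1],
    [[0,0,0.045],[0,0,0],-1]
  ]
}}

```text
clock: 32.55
tool_pos: [0.5584, 0.3206, 0.261]
orientation: [-0.004, 0.029, 1.0, -0.001]
wrist_force: [0.8, 0.5, 0.1]
finger_gap: 0.0879
```

```bash
python3 -c "
from h import *
look('scene','d9.png',380,80,180,160,4.4); look('top','d10.png',90,180,160,120,5);st(.4705,-.28,.3)"
```

```text
t 32.65 p [0.5624 0.3222 0.2687] yaw 1.5135 z [ 0.0066  0.0037 -1.    ] tiltfix [-0.0037  0.0066  0.    ] gap 0.0879 F [0.4 0.9 0.5]
x need -0.0919
y need -0.6022
z need 0.0313
```

View pics/d9.png

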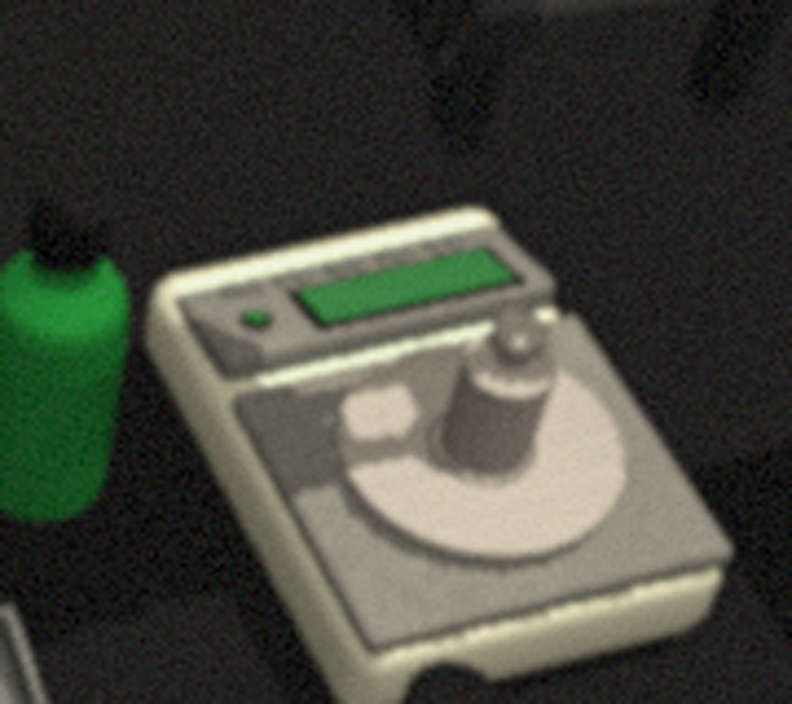

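The weight stands upright on the pan, covering the ring (base near crop 487,447, ring centre 482,444). Now I'll fetch amber from the tray.

Request:
{"name": "send_rows", "arguments": {
  "commands": [
    [[-0.003,-0.02,0.015],[-0.003,0.006,-0.1],-1],
    [[-0.0065,-0.043,0.01],[0,0,-0.143],-1],
    [[-0.0065,-0.043,0.01],[0,0,-0.143],-1],
    [[-0.0065,-0.043,0],[0,0,-0.143],-1],
    [[-0.0065,-0.043,0],[0,0,-0.143],-1],
    [[-0.0065,-0.043,0],[0,0,-0.143],-1],
    [[-0.0065,-0.043,0],[0,0,-0.143],-1],
    [[-0.0065,-0.043,0],[0,0,-0.143],-1],
    [[-0.0065,-0.043,0],[0,0,-0.143],-1],
    [[-0.0065,-0.043,0],[0,0,-0.143],-1]
  ]
}}

```text
clock: 33.65
tool_pos: [0.4964, -0.0931, 0.3104]
orientation: [0.007, 0.677, 0.736, 0.001]
wrist_force: [-0.1, -0.8, -1.1]
finger_gap: 0.0881
```

```bash
python3 -c "
from h import *
look('scene','e1.png');look('top','d11.png',110,205,150,130,4.5);st(.4705,-.28,.3)"
```

```text
t 33.75 p [ 0.4962 -0.0961  0.3103] yaw 0.079 z [ 0.0099 -0.0094 -0.9999] tiltfix [0.0094 0.0099 0.    ] gap 0.0885 F [ 0.2  1.7 -0.1]
x need -0.0257
y need -0.1839
z need -0.0103
```

View pics/d11.png

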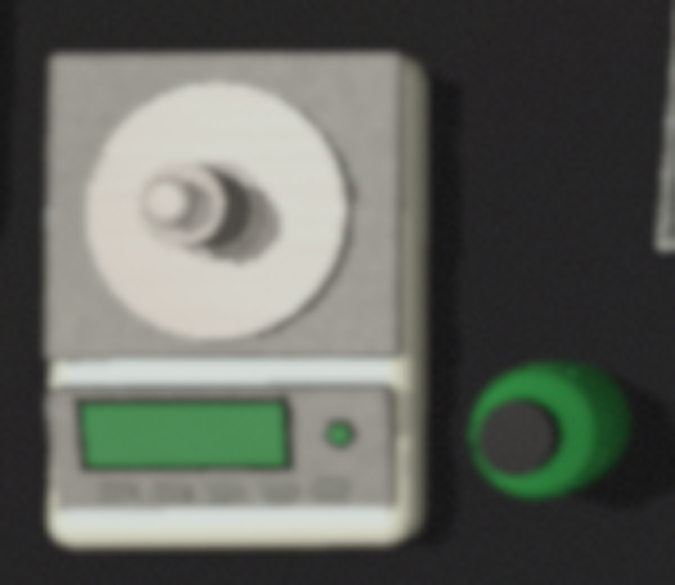

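View pics/e1.png

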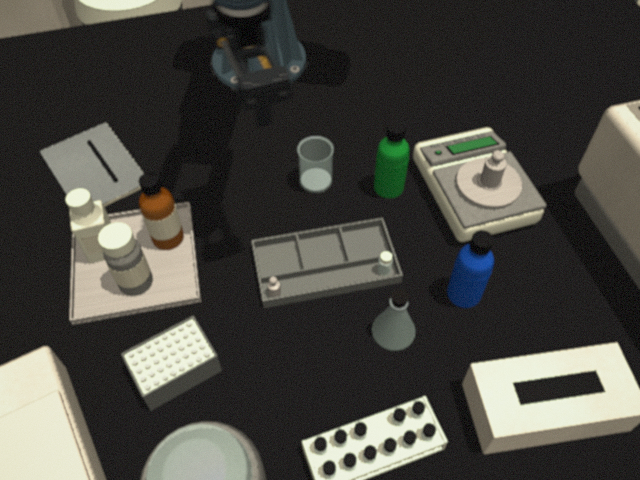

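```bash
python3 -c "
from h import *
T=cams.grab_frame('top')
m=lambda p:((p[0]+.5)/4.5+109.5,(p[1]+.5)/4.5+204.5)
print(atz(T,m((168,201)),.1475),atz(T,m((215,211)),.0755))
st(.4705,-.28,.3)"
```

```text
[0.5597359  0.32102542 0.1475    ] [0.55904153 0.32151069 0.0755    ]
t 33.8 p [ 0.4965 -0.0937  0.3102] yaw 0.0841 z [ 0.0101 -0.0077 -0.9999] tiltfix [0.0077 0.0101 0.    ] gap 0.0883 F [-0.1  0.4  0.7]
x need -0.026
y need -0.1863
z need -0.0102
```

Request:
{"name": "send_rows", "arguments": {
  "commands": [
    [[-0.005,-0.036,0],[0.009,0.01,-0.08],-1],
    [[-0.005,-0.036,0],[0,0,-0.05],-1],
    [[-0.006,-0.036,0],[0,0,0],-1],
    [[-0.005,-0.036,0],[0,0,0],-1],
    [[-0.004,-0.03,-0.02],[0,0,0],-1],
    [[0,-0.005,-0.02],[0,0,0],-1],
    [[0,0,0],[0,0,0],-1],
    [[0,0,0],[0,0,0],-1]
  ]
}}

```text
clock: 34.6
tool_pos: [0.4746, -0.2685, 0.2711]
orientation: [0.0, 0.716, 0.698, 0.003]
wrist_force: [0.3, -0.2, 0.8]
finger_gap: 0.0881
```

```bash
python3 -c "
from h import *
look('scene','x.png');st(.4711,-.2803,.1448)"
```

```text
t 34.65 p [ 0.4746 -0.2682  0.271 ] yaw -0.0248 z [ 0.0044  0.004  -1.    ] tiltfix [-0.004   0.0044  0.    ] gap 0.0881 F [0.3 0.6 0.1]
x need -0.0035
y need -0.0121
z need -0.1262
```

Request:
{"name": "send_rows", "arguments": {
  "commands": [
    [[-0.003,-0.011,-0.02],[-0.004,0.004,-0.033],-1],
    [[0,0,-0.025],[0,0,0],-1],
    [[0,0,-0.02],[0,0,0],-1],
    [[0,0,-0.01],[0,0,0],-1],
    [[0,0,0],[0,0,0],-1],
    [[0,0,0],[0,0,0],-1]
  ]
}}

```text
clock: 35.25
tool_pos: [0.4773, -0.2751, 0.2022]
orientation: [0.006, 0.724, 0.69, 0.001]
wrist_force: [-0.1, 0.6, 0.7]
finger_gap: 0.0882
```

```bash
python3 -c "
from h import *
look('scene','x.png');st(.4711,-.2803,.1448)"
```

```text
t 35.3 p [ 0.4773 -0.2753  0.2024] yaw -0.0471 z [ 0.0104 -0.0076 -0.9999] tiltfix [0.0076 0.0104 0.    ] gap 0.0882 F [-0.1  0.2 -0.7]
x need -0.0062
y need -0.005
z need -0.0576
```

Request:
{"name": "send_rows", "arguments": {
  "commands": [
    [[-0.003,-0.008,-0.01],[0.007,0.01,-0.008],-1],
    [[-0.002,0,-0.015],[0,0,0],-1],
    [[0,0,-0.01],[0,0,0],-1],
    [[0,0,-0.005],[0,0,0],-1],
    [[0,0,0],[0,0,0],-1]
  ]
}}

```text
clock: 35.8
tool_pos: [0.4724, -0.2848, 0.1608]
orientation: [0.001, 0.727, 0.687, -0.0]
wrist_force: [-0.3, -0.2, 0.2]
finger_gap: 0.0878
```

```bash
python3 -c "
from h import *
look('scene','x.png');st(.4711,-.2803,.1448)"
```

```text
t 35.85 p [ 0.4726 -0.2849  0.1612] yaw -0.0561 z [ 0.002  -0.0024 -1.    ] tiltfix [0.0024 0.002  0.    ] gap 0.088 F [ 0.5 -0.2 -0.5]
x need -0.0015
y need 0.0046
z need -0.0164
```

Request:
{"name": "send_rows", "arguments": {
  "commands": [
    [[-0.001,0.004,-0.006],[0.002,0.002,0],-1],
    [[0,0,-0.006],[0,0,0],-1],
    [[0,0,-0.003],[0,0,0],-1],
    [[0,0,0],[0,0,0],-1]
  ]
}}

```text
clock: 36.25
tool_pos: [0.4719, -0.2805, 0.1456]
orientation: [0.001, 0.727, 0.687, -0.0]
wrist_force: [0.1, 0.3, 1.0]
finger_gap: 0.088
```

```bash
python3 -c "
from h import *
look('scene','e2.png',50,100,240,200,3);st(.4711,-.2803,.1448)"
```

```text
t 36.3 p [ 0.4719 -0.2806  0.1458] yaw -0.0558 z [ 8.0e-04 -1.1e-03 -1.0e+00] tiltfix [0.0011 0.0008 0.    ] gap 0.0883 F [0.3 0.3 0.5]
x need -0.0008
y need 0.0003
z need -0.001
```

View pics/e2.png

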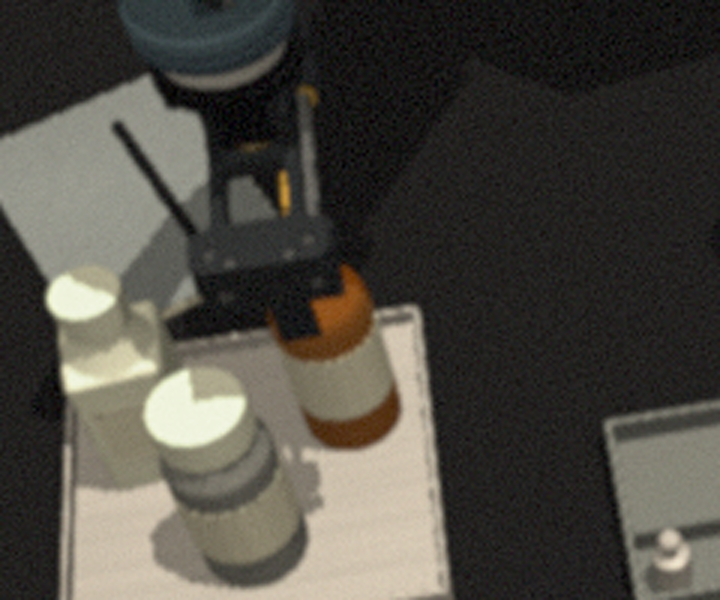

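Request:
{"name": "send_rows", "arguments": {
  "commands": [
    [[0,0,0],[0,0,0],1],
    [[0,0,0],[0,0,0],1],
    [[0,0,0],[0,0,0],1],
    [[0,0,0],[0,0,0],1],
    [[0,0,0],[0,0,0],1],
    [[0,0,0],[0,0,0],1],
    [[0,0,0],[0,0,0],1],
    [[0,0,0],[0,0,0],1],
    [[0,0,0.01],[0,0,0],1],
    [[0,0,0.02],[0,0,0],1]
  ]
}}

```text
clock: 37.3
tool_pos: [0.47, -0.2791, 0.174]
orientation: [-0.003, 0.727, 0.687, -0.0]
wrist_force: [-0.2, -0.2, -3.5]
finger_gap: 0.0333
```

Request:
{"name": "send_rows", "arguments": {
  "commands": [
    [[0,0,0.03],[0,0,0],1],
    [[0,0,0.03],[0,0,0],1],
    [[0,0,0.025],[0,0,0],1],
    [[0.005,0.015,0],[0,0,0],1],
    [[0.01,0.03,0],[0,0,0],1],
    [[0.01,0.03,0],[0,0,0],1],
    [[0.01,0.03,0],[0,0,0],1],
    [[0.01,0.03,0],[0,0,0],1],
    [[0.01,0.03,0],[0,0,0],1],
    [[0.01,0.03,0],[0,0,0],1]
  ]
}}

```text
clock: 38.3
tool_pos: [0.5319, -0.0717, 0.2554]
orientation: [-0.008, 0.729, 0.685, -0.001]
wrist_force: [-0.6, 0.1, -3.5]
finger_gap: 0.033
```

```bash
python3 -c "
from h import *
look('scene','x.png');st(.590,.077,.1465)"
```

```text
t 38.35 p [ 0.5326 -0.067   0.2551] yaw -0.06 z [-0.0125  0.0145 -0.9998] tiltfix [-0.0145 -0.0125 -0.    ] gap 0.0334 F [ 0.4  5.9 -4.4]
x need 0.0574
y need 0.144
z need -0.1086
```

Request:
{"name": "send_rows", "arguments": {
  "commands": [
    [[0.012,0.03,0],[-0.012,-0.01,0],1],
    [[0.012,0.03,0],[0,0,0],1],
    [[0.012,0.03,0],[0,0,0],1],
    [[0.012,0.03,0],[0,0,0],1],
    [[0.006,0.012,0],[0,0,0],1],
    [[0,0,-0.01],[0,0,0],1],
    [[0,0,-0.015],[0,0,0],1],
    [[0,0,0],[0,0,0],1],
    [[0,0,0],[0,0,0],1]
  ]
}}

```text
clock: 39.25
tool_pos: [0.5792, 0.0767, 0.2146]
orientation: [-0.01, 0.726, 0.687, -0.006]
wrist_force: [-0.3, -0.4, -3.4]
finger_gap: 0.0333
```

```bash
python3 -c "
from h import *
look('scene','e3.png',200,100,240,200,3);st(.590,.077,.1465)"
```

```text
t 39.3 p [0.5789 0.0765 0.2143] yaw -0.0559 z [-0.0231  0.0055 -0.9997] tiltfix [-0.0055 -0.0231 -0.    ] gap 0.0335 F [-1.  -0.5 -4.8]
x need 0.0111
y need 0.0005
z need -0.0678
```

View pics/e3.png

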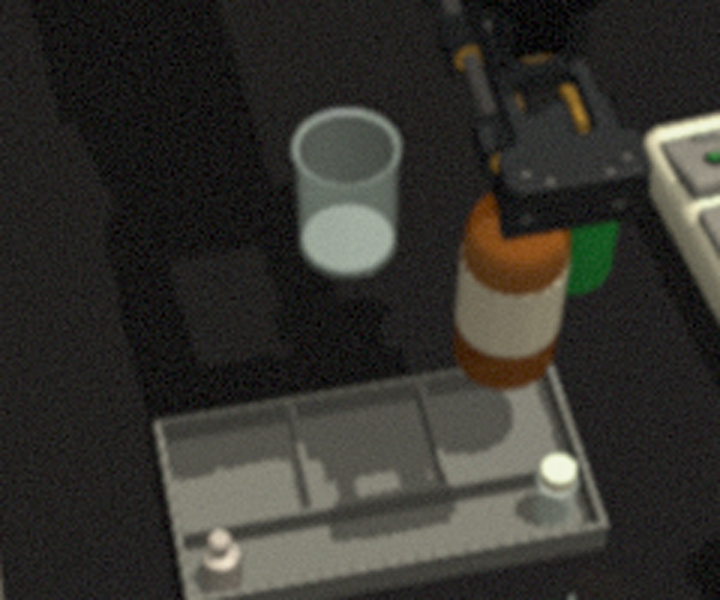

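Request:
{"name": "send_rows", "arguments": {
  "commands": [
    [[0.006,0,0],[-0.005,-0.022,0],1],
    [[0,0,-0.008],[0,0,0],1],
    [[0,0,0],[0,0,0],1]
  ]
}}

```text
clock: 39.6
tool_pos: [0.5858, 0.0745, 0.2067]
orientation: [0.001, 0.728, 0.686, 0.001]
wrist_force: [-0.6, -0.0, -3.8]
finger_gap: 0.0332
```

```bash
python3 -c "
from h import *
look('scene','x.png');st(.589,.0765,.1463)"
```

```text
t 39.65 p [0.5864 0.0745 0.2076] yaw -0.0589 z [ 4.1e-03 -4.0e-04 -1.0e+00] tiltfix [0.0004 0.0041 0.    ] gap 0.0331 F [ 0.1 -0.3 -3.8]
x need 0.0026
y need 0.002
z need -0.0613
```

Request:
{"name": "send_rows", "arguments": {
  "commands": [
    [[0.002,0.002,-0.01],[0,0.003,0],1],
    [[0,0,-0.015],[0,0,0],1],
    [[0,0,-0.012],[0,0,0],1],
    [[0,0,-0.005],[0,0,0],1],
    [[0,0,0],[0,0,0],1]
  ]
}}

```text
clock: 40.15
tool_pos: [0.5881, 0.0768, 0.1613]
orientation: [0.0, 0.728, 0.686, -0.0]
wrist_force: [-0.8, -0.2, -4.6]
finger_gap: 0.0329
```

```bash
python3 -c "
from h import *
look('scene','x.png');st(.589,.0765,.1463)"
```

```text
t 40.2 p [0.5882 0.0768 0.1617] yaw -0.0587 z [ 2.e-04 -3.e-04 -1.e+00] tiltfix [0.0003 0.0002 0.    ] gap 0.0333 F [-0.2  0.1 -3.8]
x need 0.0008
y need -0.0003
z need -0.0154
```

Request:
{"name": "send_rows", "arguments": {
  "commands": [
    [[0,0,-0.006],[0,0,0],1],
    [[0,0,-0.004],[0,0,0],1],
    [[0,0,-0.003],[0,0,0],1],
    [[0,0,0],[0,0,0],1]
  ]
}}

```text
clock: 40.6
tool_pos: [0.589, 0.0768, 0.1486]
orientation: [0.001, 0.728, 0.686, 0.001]
wrist_force: [0.2, -0.8, -4.4]
finger_gap: 0.0333
```

```bash
python3 -c "
from h import *
look('scene','x.png');st(.589,.0765,.1463)"
```

```text
t 40.65 p [0.5892 0.0767 0.1489] yaw -0.0586 z [ 2.7e-03 -5.0e-04 -1.0e+00] tiltfix [0.0005 0.0027 0.    ] gap 0.0333 F [-0.2  0.2 -3.6]
x need -0.0002
y need -0.0002
z need -0.0026
```

Request:
{"name": "send_rows", "arguments": {
  "commands": [
    [[0,0,-0.002],[0,0.002,0],1],
    [[0,0,-0.001],[0,0,0],1],
    [[0,0,-0.001],[0,0,0],1],
    [[0,0,0],[0,0,0],1]
  ]
}}

```text
clock: 41.05
tool_pos: [0.5905, 0.0764, 0.1482]
orientation: [0.002, 0.727, 0.686, 0.001]
wrist_force: [-0.0, -0.2, -4.4]
finger_gap: 0.0334
```

```bash
python3 -c "
from h import *
look('scene','x.png');st(.589,.0765,.1463);look('scene','x.png');st()"
```

```text
t 41.1 p [0.5906 0.0763 0.1481] yaw -0.0584 z [ 0.0041 -0.0014 -1.    ] tiltfix [0.0014 0.0041 0.    ] gap 0.0327 F [-0.5 -0.8  0.5]
x need -0.0016
y need 0.0002
z need -0.0018
t 41.15 p [0.5907 0.0763 0.1482] yaw -0.0584 z [ 0.0043 -0.0015 -1.    ] tiltfix [0.0015 0.0043 0.    ] gap 0.0333 F [-1.6 -0.1 -1.1]
```

```bash
python3 -c "
from h import *
look('scene','e4.png',260,120,150,170,4)"
```

```text
(no output)
```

View pics/e4.png

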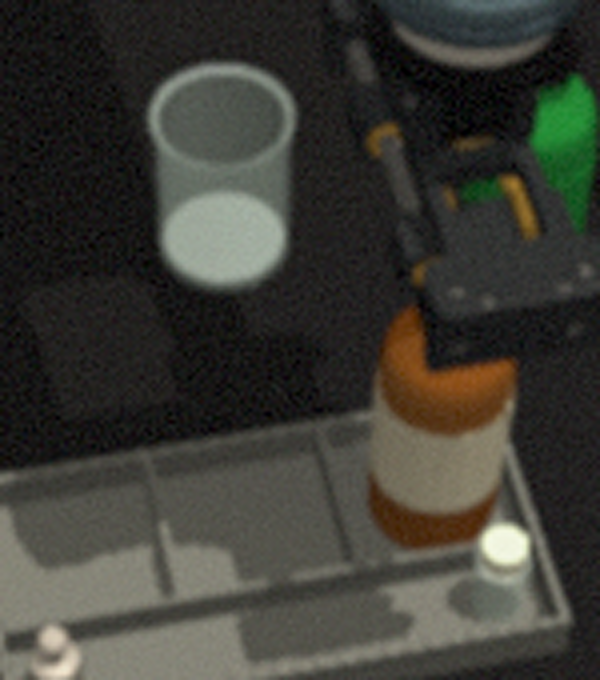

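Amber sits inside its compartment (base near crop 430,535). I'll release it.

Request:
{"name": "send_rows", "arguments": {
  "commands": [
    [[0,0,-0.001],[0,0,0],1],
    [[0,0,0],[0,0,0],0.2],
    [[0,0,0],[0,0,0],-1],
    [[0,0,0],[0,0,0],-1],
    [[0,0,0],[0,0,0],-1],
    [[0,0,0],[0,0,0],-1],
    [[0,0,0.01],[0,0,0],-1],
    [[0,0,0.03],[0,0,0],-1],
    [[0,0,0.045],[0.002,0.004,0],-1],
    [[0,0,0.045],[0,0,0],-1]
  ]
}}

```text
clock: 42.2
tool_pos: [0.5871, 0.0765, 0.2755]
orientation: [-0.004, 0.728, 0.686, -0.004]
wrist_force: [0.6, 0.1, 0.1]
finger_gap: 0.088
```

```bash
python3 -c "
from h import *
look('scene','e5.png',240,170,170,135,4.7); st(.553,-.3453,.118)"
```

```text
t 42.25 p [0.5907 0.0765 0.285 ] yaw -0.0584 z [ 1.8e-03  8.0e-04 -1.0e+00] tiltfix [-0.0008  0.0018  0.    ] gap 0.0883 F [ 2.8 -0.3  4.8]
x need -0.0377
y need -0.4218
z need -0.167
```

View pics/e5.png

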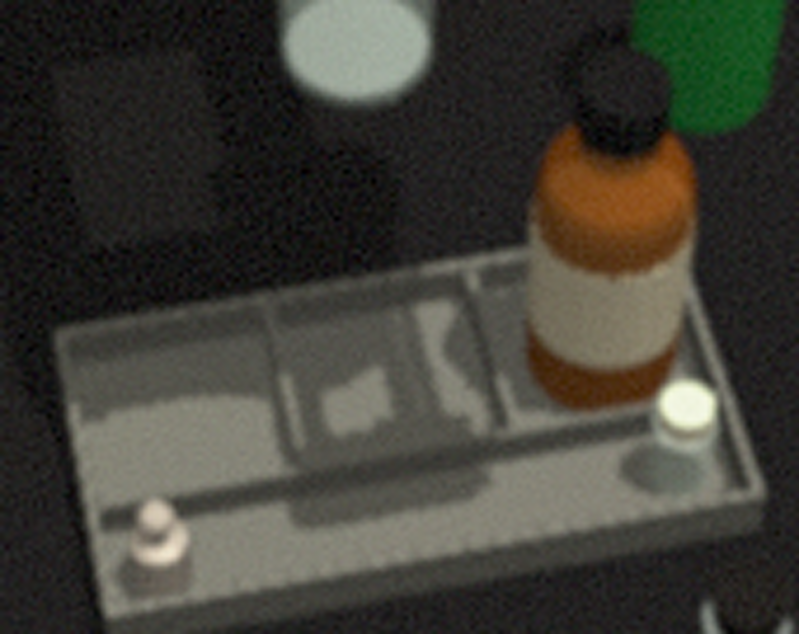

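Amber is upright, within about 2 px of its starting view. Next is the wide bottle.

Request:
{"name": "send_rows", "arguments": {
  "commands": [
    [[-0.002,-0.02,-0.003],[0,0,0],-1],
    [[-0.004,-0.042,0],[0,0,0],-1],
    [[-0.004,-0.042,0],[0,0,0],-1],
    [[-0.004,-0.042,0],[0,0,0],-1],
    [[-0.004,-0.042,0],[0,0,0],-1],
    [[-0.004,-0.042,0],[0,0,0],-1],
    [[-0.004,-0.042,0],[0,0,0],-1],
    [[-0.004,-0.042,0],[0,0,0],-1],
    [[-0.004,-0.042,0],[0,0,0],-1],
    [[-0.004,-0.042,0],[0,0,0],-1]
  ]
}}

```text
clock: 43.25
tool_pos: [0.5537, -0.3303, 0.2967]
orientation: [0.01, 0.724, 0.69, 0.007]
wrist_force: [0.3, 0.4, 0.8]
finger_gap: 0.0881
```

```bash
python3 -c "
from h import *
look('scene','x.png'); st(.5537,-.3455,.1185)"
```

```text
t 43.3 p [ 0.5521 -0.3371  0.2964] yaw -0.0518 z [ 0.0234 -0.0078 -0.9997] tiltfix [0.0078 0.0234 0.    ] gap 0.0882 F [-3.5 -2.2  1. ]
x need 0.0016
y need -0.0084
z need -0.1779
```

Request:
{"name": "send_rows", "arguments": {
  "commands": [
    [[0.003,-0.005,-0.02],[0.007,0.022,0],-1],
    [[0,0,-0.035],[0,0,0],-1],
    [[0,0,-0.035],[0,0,0],-1],
    [[0,0,-0.02],[0,0,0],-1],
    [[0,0,0],[0,0,0],-1],
    [[0,0,0],[0,0,0],-1]
  ]
}}

```text
clock: 43.9
tool_pos: [0.5548, -0.3473, 0.1878]
orientation: [0.004, 0.728, 0.686, 0.0]
wrist_force: [-0.0, -0.6, 0.4]
finger_gap: 0.0884
```

```bash
python3 -c "
from h import *
look('scene','x.png'); st(.5537,-.3455,.1185)"
```

```text
t 43.95 p [ 0.5548 -0.3473  0.1879] yaw -0.0588 z [ 0.0063 -0.0061 -1.    ] tiltfix [0.0061 0.0063 0.    ] gap 0.0881 F [ 0.9 -0.6 -1.3]
x need -0.0011
y need 0.0018
z need -0.0694
```

Request:
{"name": "send_rows", "arguments": {
  "commands": [
    [[-0.001,0.001,-0.015],[0.006,0.006,0],-1],
    [[0,0,-0.02],[0,0,0],-1],
    [[0,0,-0.015],[0,0,0],-1],
    [[0,0,-0.006],[0,0,0],-1],
    [[0,0,0],[0,0,0],-1]
  ]
}}

```text
clock: 44.45
tool_pos: [0.5563, -0.3477, 0.1344]
orientation: [0.004, 0.727, 0.686, 0.0]
wrist_force: [0.2, 0.5, -0.1]
finger_gap: 0.0885
```

```bash
python3 -c "
from h import *
look('scene','x.png'); st(.5537,-.3455,.1185)"
```

```text
t 44.5 p [ 0.5564 -0.3478  0.1349] yaw -0.0581 z [ 0.007  -0.0059 -1.    ] tiltfix [0.0059 0.007  0.    ] gap 0.0884 F [-0.6  0.2  0.8]
x need -0.0027
y need 0.0023
z need -0.0164
```

Request:
{"name": "send_rows", "arguments": {
  "commands": [
    [[-0.002,0.002,-0.006],[0.005,0.006,0],-1],
    [[0,0,-0.006],[0,0,0],-1],
    [[0,0,-0.003],[0,0,0],-1],
    [[0,0,0],[0,0,0],-1]
  ]
}}

```text
clock: 44.9
tool_pos: [0.5552, -0.3465, 0.1207]
orientation: [0.002, 0.727, 0.686, 0.0]
wrist_force: [-0.7, -0.0, -0.2]
finger_gap: 0.0883
```

```bash
python3 -c "
from h import *
look('scene','f1.png',50,100,240,200,3); st(.5537,-.3455,.1185)"
```

```text
t 44.95 p [ 0.5553 -0.3465  0.121 ] yaw -0.058 z [ 0.0029 -0.0028 -1.    ] tiltfix [0.0028 0.0029 0.    ] gap 0.088 F [ 0.4 -0.4 -0.1]
x need -0.0016
y need 0.001
z need -0.0025
```

View pics/f1.png

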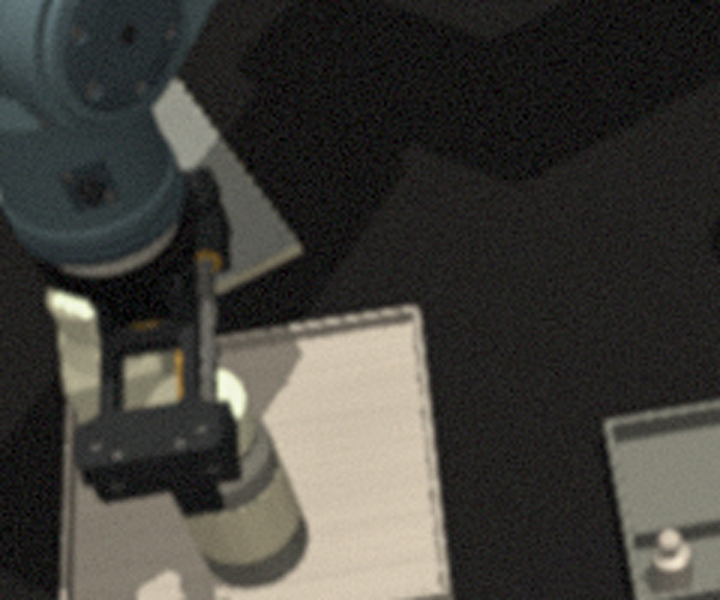

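Aligned over the cap. I'll grip and lift.

Request:
{"name": "send_rows", "arguments": {
  "commands": [
    [[-0.001,0.001,-0.001],[0,0,0],1],
    [[0,0,0],[0,0,0],1],
    [[0,0,0],[0,0,0],1],
    [[0,0,0],[0,0,0],1],
    [[0,0,0],[0,0,0],1],
    [[0,0,0],[0,0,0],1],
    [[0,0,0],[0,0,0],1],
    [[0,0,0],[0,0,0],1]
  ]
}}

```text
clock: 45.75
tool_pos: [0.5544, -0.3458, 0.1207]
orientation: [0.003, 0.727, 0.686, 0.0]
wrist_force: [-1.4, -0.2, -0.2]
finger_gap: 0.0535
```

```bash
python3 -c "
from h import *
look('scene','x.png'); st(.584,-.0085,.12)"
```

```text
t 45.8 p [ 0.5544 -0.3458  0.1207] yaw -0.0581 z [ 0.0036 -0.0037 -1.    ] tiltfix [0.0037 0.0036 0.    ] gap 0.0533 F [-1.   0.2  0.2]
x need 0.0296
y need 0.3373
z need -0.0007
```

Request:
{"name": "send_rows", "arguments": {
  "commands": [
    [[0,0,0.01],[0,0,0],1],
    [[0,0,0.025],[0,0,0],1],
    [[0,0,0.03],[0,0,0],1],
    [[0,0,0.03],[0,0,0],1],
    [[0.001,0.015,0.005],[0,0,0],1],
    [[0.003,0.03,0],[0,0,0],1],
    [[0.003,0.03,0],[0,0,0],1],
    [[0.003,0.03,0],[0,0,0],1],
    [[0.003,0.03,0],[0,0,0],1],
    [[0.003,0.03,0],[0,0,0],1]
  ]
}}

```text
clock: 46.8
tool_pos: [0.5662, -0.1718, 0.22]
orientation: [-0.002, 0.729, 0.684, 0.0]
wrist_force: [0.9, -0.3, -2.0]
finger_gap: 0.0532
```

```bash
python3 -c "
from h import *
look('scene','x.png'); st(.584,-.0085,.12)"
```

```text
t 46.85 p [ 0.5664 -0.1666  0.2196] yaw -0.061 z [-0.0028  0.0063 -1.    ] tiltfix [-0.0063 -0.0028 -0.    ] gap 0.0532 F [ 0.3  3.7 -3.3]
x need 0.0176
y need 0.1581
z need -0.0996
```

Request:
{"name": "send_rows", "arguments": {
  "commands": [
    [[0.004,0.03,0],[-0.005,-0.002,0],1],
    [[0.004,0.03,0],[0,0,0],1],
    [[0.004,0.03,0],[0,0,0],1],
    [[0.004,0.03,0],[0,0,0],1],
    [[0.002,0.026,0],[0,0,0],1],
    [[0,0,-0.01],[0,0,0],1],
    [[0,0,-0.015],[0,0,0],1],
    [[0,0,0],[0,0,0],1],
    [[0,0,0],[0,0,0],1]
  ]
}}

```text
clock: 47.75
tool_pos: [0.5771, -0.006, 0.1842]
orientation: [-0.007, 0.726, 0.687, -0.002]
wrist_force: [0.8, 0.2, -1.9]
finger_gap: 0.0534
```

```bash
python3 -c "
from h import *
look('scene','f2.png',200,100,240,200,3); st(.5833,-.008,.1217)"
```

```text
t 47.8 p [ 0.5768 -0.0061  0.184 ] yaw -0.0553 z [-0.0134  0.0063 -0.9999] tiltfix [-0.0063 -0.0134 -0.    ] gap 0.0533 F [ 0.1 -0.3 -2.7]
x need 0.0065
y need -0.0019
z need -0.0623
```

View pics/f2.png

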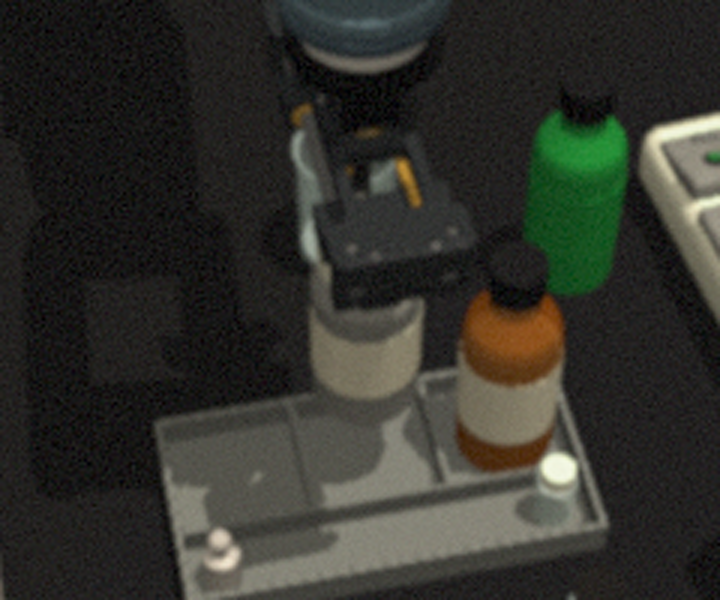

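Request:
{"name": "send_rows", "arguments": {
  "commands": [
    [[0.004,-0.001,-0.008],[-0.006,-0.013,0],1],
    [[0,0,-0.012],[0,0,0],1],
    [[0,0,-0.01],[0,0,0],1],
    [[0,0,0],[0,0,0],1]
  ]
}}

```text
clock: 48.2
tool_pos: [0.5814, -0.0095, 0.1517]
orientation: [0.001, 0.728, 0.686, 0.0]
wrist_force: [0.2, 0.7, -2.2]
finger_gap: 0.0533
```

```bash
python3 -c "
from h import *
look('scene','x.png'); st(.5833,-.008,.1217)"
```

```text
t 48.25 p [ 0.5818 -0.0095  0.1525] yaw -0.0587 z [ 2.5e-03 -9.0e-04 -1.0e+00] tiltfix [0.0009 0.0025 0.    ] gap 0.0534 F [-0.2 -0.1 -2.8]
x need 0.0015
y need 0.0015
z need -0.0308
```

Request:
{"name": "send_rows", "arguments": {
  "commands": [
    [[0.001,0.001,-0.008],[0,0.002,0],1],
    [[0,0,-0.008],[0,0,0],1],
    [[0,0,-0.006],[0,0,0],1],
    [[0,0,-0.004],[0,0,0],1],
    [[0,0,0],[0,0,0],1]
  ]
}}

```text
clock: 48.75
tool_pos: [0.5833, -0.0085, 0.1246]
orientation: [0.001, 0.728, 0.686, 0.0]
wrist_force: [-1.0, -1.1, -2.7]
finger_gap: 0.0532
```

```bash
python3 -c "
from h import *
look('scene','x.png'); st(.5833,-.008,.1217)"
```

```text
t 48.8 p [ 0.5835 -0.0085  0.1249] yaw -0.0585 z [ 0.0016 -0.0011 -1.    ] tiltfix [0.0011 0.0016 0.    ] gap 0.0534 F [ 0.4  1.1 -2.2]
x need -0.0002
y need 0.0005
z need -0.0032
```

Request:
{"name": "send_rows", "arguments": {
  "commands": [
    [[0,0,-0.002],[0,0,0],1],
    [[0,0,-0.001],[0,0,0],1],
    [[0,0,-0.001],[0,0,0],1],
    [[0,0,0],[0,0,0],1]
  ]
}}

```text
clock: 49.2
tool_pos: [0.5843, -0.0087, 0.122]
orientation: [0.002, 0.727, 0.686, 0.001]
wrist_force: [0.4, -0.2, -1.6]
finger_gap: 0.0535
```

```bash
python3 -c "
from h import *
look('scene','x.png');st(.589,.0765,.1217);look('scene','f3.png',260,120,150,170,4);st()"
```

```text
t 49.25 p [ 0.5844 -0.0087  0.122 ] yaw -0.0584 z [ 0.0038 -0.0017 -1.    ] tiltfix [0.0017 0.0038 0.    ] gap 0.0533 F [-0.   0.4 -2.4]
x need 0.0046
y need 0.0852
z need -0.0003
t 49.3 p [ 0.5843 -0.0087  0.1219] yaw -0.0585 z [ 0.0038 -0.0017 -1.    ] tiltfix [0.0017 0.0038 0.    ] gap 0.0534 F [-1.1 -0.3 -2.7]
```

View pics/f3.png

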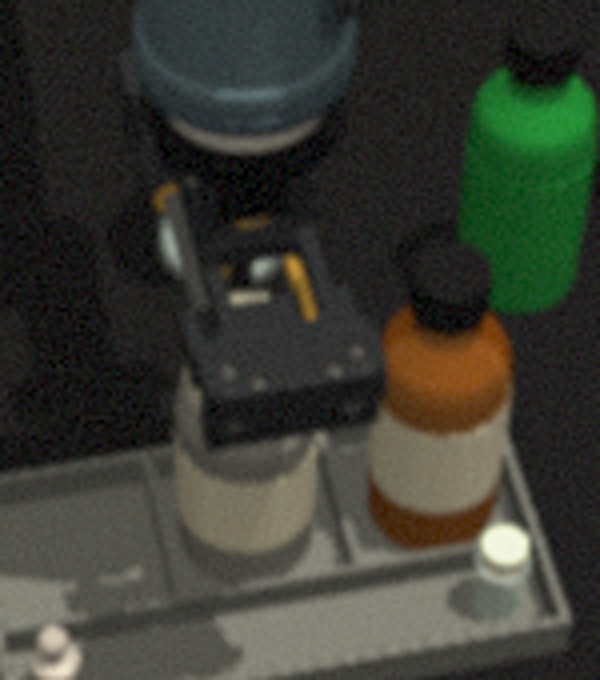

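Wide is in its compartment, about 1 mm off the floor. I'll lower it to contact and release.

Request:
{"name": "send_rows", "arguments": {
  "commands": [
    [[0,0,-0.001],[0,0.003,0],1],
    [[0,0,-0.001],[0,0,0],1],
    [[0,0,0],[0,0,0],1]
  ]
}}

```text
clock: 49.6
tool_pos: [0.5849, -0.0091, 0.1221]
orientation: [0.002, 0.727, 0.686, -0.0]
wrist_force: [-0.6, -0.3, -1.4]
finger_gap: 0.0535
```

```bash
python3 -c "
from h import *
look('scene','x.png');st();look('scene','x.png');st()"
```

```text
t 49.65 p [ 0.5849 -0.0091  0.122 ] yaw -0.0582 z [ 0.0018 -0.0026 -1.    ] tiltfix [0.0026 0.0018 0.    ] gap 0.0534 F [-0.3  0.5 -1.5]
t 49.7 p [ 0.5849 -0.0091  0.1218] yaw -0.0582 z [ 0.0017 -0.0026 -1.    ] tiltfix [0.0026 0.0017 0.    ] gap 0.0532 F [-0.8 -0.7  0.5]
```

Request:
{"name": "send_rows", "arguments": {
  "commands": [
    [[0,0,-0.001],[0,0,0],1],
    [[0,0,0],[0,0,0],0.2],
    [[0,0,0],[0,0,0],-1],
    [[0,0,0],[0,0,0],-1],
    [[0,0,0],[0,0,0],-1],
    [[0,0,0],[0,0,0],-1],
    [[0,0,0.01],[0,0,0],-1],
    [[0,0,0.03],[0,0,0],-1],
    [[0,0,0.045],[0.002,0.002,0],-1],
    [[0,0,0.045],[0,0,0],-1]
  ]
}}

```text
clock: 50.7
tool_pos: [0.5802, -0.0082, 0.2491]
orientation: [-0.006, 0.727, 0.686, -0.004]
wrist_force: [1.3, -0.0, -0.9]
finger_gap: 0.0881
```

```bash
python3 -c "
from h import *
look('scene','f4.png',240,170,170,135,4.7); st(.4638,-.4016,.2)"
```

```text
t 50.75 p [ 0.584  -0.0088  0.2585] yaw -0.0581 z [-1.4e-03 -4.0e-04 -1.0e+00] tiltfix [ 0.0004 -0.0014  0.    ] gap 0.0883 F [ 2.5 -0.6  4.8]
x need -0.1202
y need -0.3928
z need -0.0585
```

View pics/f4.png

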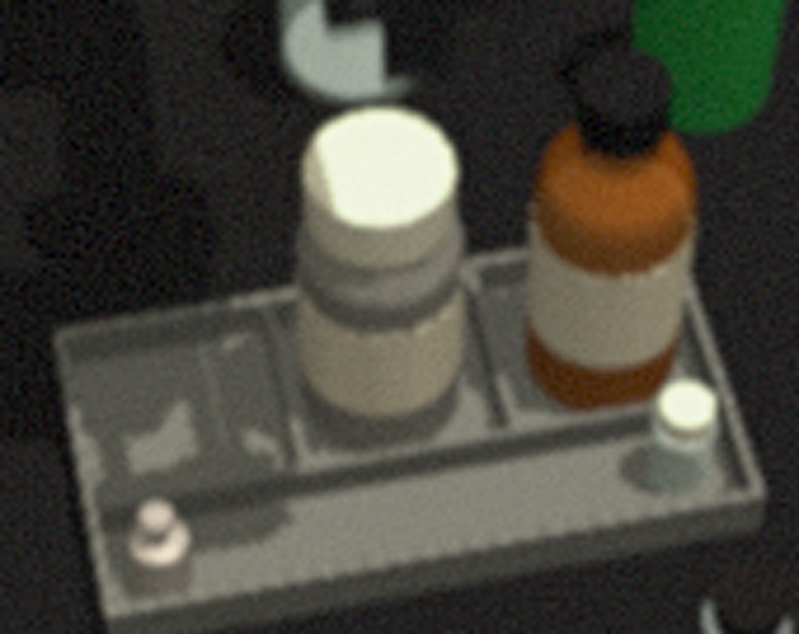

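The wide bottle is back upright, with its cap about 4 crop px (roughly 1 mm) from the start. The square bottle is last.

Request:
{"name": "send_rows", "arguments": {
  "commands": [
    [[-0.006,-0.02,0.004],[0,0,0],-1],
    [[-0.012,-0.039,0],[0,0,0],-1],
    [[-0.012,-0.039,0],[0,0,0],-1],
    [[-0.012,-0.039,0],[0,0,0],-1],
    [[-0.012,-0.039,0],[0,0,0],-1],
    [[-0.012,-0.039,0],[0,0,0],-1],
    [[-0.012,-0.039,0],[0,0,0],-1],
    [[-0.012,-0.039,0],[0,0,0],-1],
    [[-0.012,-0.039,0],[0,0,0],-1],
    [[-0.011,-0.039,0],[0,0,0],-1]
  ]
}}

```text
clock: 51.75
tool_pos: [0.4703, -0.3887, 0.2773]
orientation: [0.01, 0.724, 0.69, 0.004]
wrist_force: [1.5, 0.3, 1.0]
finger_gap: 0.0881
```

```bash
python3 -c "
from h import *
look('scene','x.png');st(.4638,-.4016,.126)"
```

```text
t 51.8 p [ 0.4681 -0.3947  0.2773] yaw -0.0512 z [ 0.0189 -0.0129 -0.9997] tiltfix [0.0129 0.0189 0.    ] gap 0.0883 F [-2.5 -2.7  0.8]
x need -0.0043
y need -0.0069
z need -0.1513
```

Request:
{"name": "send_rows", "arguments": {
  "commands": [
    [[-0.002,-0.004,-0.02],[0.012,0.018,0],-1],
    [[0,0,-0.03],[0,0,0],-1],
    [[0,0,-0.03],[0,0,0],-1],
    [[0,0,-0.01],[0,0,0],-1],
    [[0,0,0],[0,0,0],-1],
    [[0,0,0],[0,0,0],-1]
  ]
}}

```text
clock: 52.4
tool_pos: [0.4654, -0.4036, 0.19]
orientation: [0.004, 0.727, 0.686, -0.0]
wrist_force: [0.5, 0.0, 0.1]
finger_gap: 0.0883
```

```bash
python3 -c "
from h import *
look('scene','x.png');st(.4638,-.4016,.126)"
```

```text
t 52.45 p [ 0.4656 -0.4038  0.1904] yaw -0.0576 z [ 0.0057 -0.0075 -1.    ] tiltfix [0.0075 0.0057 0.    ] gap 0.0881 F [0.1 0.  1.2]
x need -0.0018
y need 0.0022
z need -0.0644
```

Request:
{"name": "send_rows", "arguments": {
  "commands": [
    [[-0.001,0.002,-0.015],[0.007,0.005,0],-1],
    [[0,0,-0.018],[0,0,0],-1],
    [[0,0,-0.012],[0,0,0],-1],
    [[0,0,-0.005],[0,0,0],-1],
    [[0,0,0],[0,0,0],-1]
  ]
}}

```text
clock: 52.95
tool_pos: [0.4666, -0.4028, 0.1419]
orientation: [0.004, 0.727, 0.687, -0.0]
wrist_force: [0.2, 0.2, 0.8]
finger_gap: 0.0877
```

```bash
python3 -c "
from h import *
look('scene','x.png');st(.4638,-.4016,.126)"
```

```text
t 53.0 p [ 0.4667 -0.4029  0.1424] yaw -0.0564 z [ 0.0053 -0.0061 -1.    ] tiltfix [0.0061 0.0053 0.    ] gap 0.0883 F [-0.5  0.7  0.1]
x need -0.0029
y need 0.0013
z need -0.0164
```

Request:
{"name": "send_rows", "arguments": {
  "commands": [
    [[-0.003,0.001,-0.006],[0.005,0.005,0],-1],
    [[0,0,-0.006],[0,0,0],-1],
    [[0,0,-0.003],[0,0,0],-1],
    [[0,0,0],[0,0,0],-1]
  ]
}}

```text
clock: 53.4
tool_pos: [0.4641, -0.4026, 0.1277]
orientation: [0.001, 0.727, 0.687, -0.0]
wrist_force: [0.3, 0.4, 0.4]
finger_gap: 0.088
```

```bash
python3 -c "
from h import *
look('scene','g1.png',40,80,240,200,3);st(.4638,-.4016,.126)"
```

```text
t 53.45 p [ 0.4641 -0.4028  0.128 ] yaw -0.0565 z [ 0.0016 -0.0029 -1.    ] tiltfix [0.0029 0.0016 0.    ] gap 0.0882 F [-0.3 -0.2 -0.6]
x need -0.0003
y need 0.0012
z need -0.002
```

View pics/g1.png

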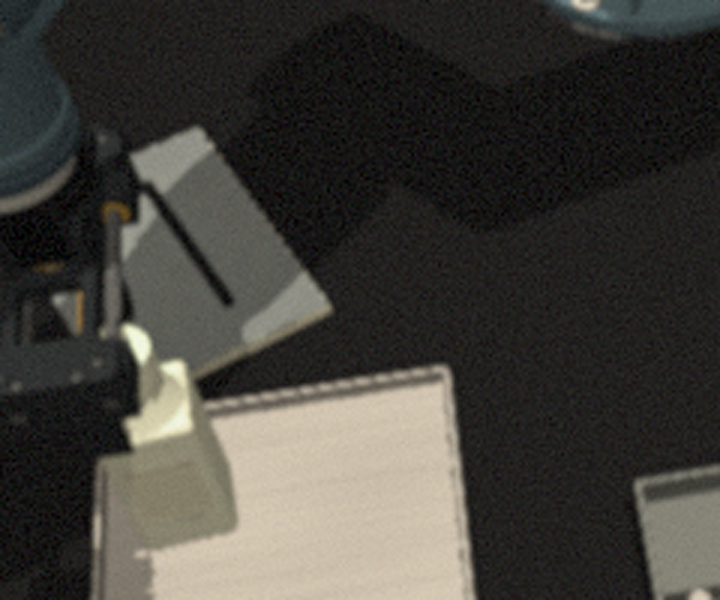

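Request:
{"name": "send_rows", "arguments": {
  "commands": [
    [[0,0.001,-0.001],[0,0,0],1],
    [[0,0,0],[0,0,0],1],
    [[0,0,0],[0,0,0],1],
    [[0,0,0],[0,0,0],1],
    [[0,0,0],[0,0,0],1],
    [[0,0,0],[0,0,0],1],
    [[0,0,0],[0,0,0],1],
    [[0,0,0],[0,0,0],1],
    [[0,0,0],[0,0,0],1]
  ]
}}

```text
clock: 54.35
tool_pos: [0.4645, -0.4021, 0.1278]
orientation: [0.002, 0.727, 0.687, -0.001]
wrist_force: [-0.1, -0.3, -0.7]
finger_gap: 0.0393
```

```bash
python3 -c "
from h import *
look('scene','x.png');st(.578,-.0885,.128)"
```

```text
t 54.4 p [ 0.4645 -0.4021  0.1278] yaw -0.0564 z [ 0.0024 -0.0041 -1.    ] tiltfix [0.0041 0.0024 0.    ] gap 0.0395 F [-0.5  1.  -0.4]
x need 0.1135
y need 0.3136
z need 0.0002
```

Request:
{"name": "send_rows", "arguments": {
  "commands": [
    [[0,0,0.01],[0,0,0],1],
    [[0,0,0.025],[0,0,0],1],
    [[0,0,0.03],[0,0,0],1],
    [[0,0,0.03],[0,0,0],1],
    [[0.005,0.014,0.005],[0,0,0],1],
    [[0.011,0.03,0],[0,0,0],1],
    [[0.011,0.03,0],[0,0,0],1],
    [[0.011,0.03,0],[0,0,0],1],
    [[0.011,0.03,0],[0,0,0],1],
    [[0.011,0.03,0],[0,0,0],1]
  ]
}}

```text
clock: 55.4
tool_pos: [0.5222, -0.2283, 0.2268]
orientation: [-0.002, 0.729, 0.684, 0.0]
wrist_force: [0.4, -0.1, -2.4]
finger_gap: 0.0396
```

```bash
python3 -c "
from h import *
look('scene','x.png');st(.578,-.0885,.128)"
```

```text
t 55.45 p [ 0.5234 -0.2233  0.2265] yaw -0.0602 z [-0.0026  0.0072 -1.    ] tiltfix [-0.0072 -0.0026 -0.    ] gap 0.0392 F [ 0.4  5.2 -2.7]
x need 0.0546
y need 0.1348
z need -0.0985
```

Request:
{"name": "send_rows", "arguments": {
  "commands": [
    [[0.012,0.03,0],[-0.006,-0.002,0],1],
    [[0.012,0.03,0],[0,0,0],1],
    [[0.012,0.03,0],[0,0,0],1],
    [[0.012,0.028,0],[0,0,0],1],
    [[0.003,0.005,0],[0,0,0],1],
    [[0,0,-0.01],[0,0,0],1],
    [[0,0,-0.015],[0,0,0],1],
    [[0,0,0],[0,0,0],1],
    [[0,0,0],[0,0,0],1]
  ]
}}

```text
clock: 56.35
tool_pos: [0.5701, -0.0877, 0.1905]
orientation: [-0.007, 0.727, 0.687, -0.002]
wrist_force: [-0.0, -1.0, -2.2]
finger_gap: 0.0392
```

```bash
python3 -c "
from h import *
look('scene','g2.png',200,100,240,200,3);st(.578,-.0885,.1288)"
```

```text
t 56.4 p [ 0.5698 -0.0877  0.1902] yaw -0.0559 z [-0.0133  0.0071 -0.9999] tiltfix [-0.0071 -0.0133 -0.    ] gap 0.039 F [-1.1  0.1 -3.5]
x need 0.0082
y need -0.0008
z need -0.0614
```

View pics/g2.png

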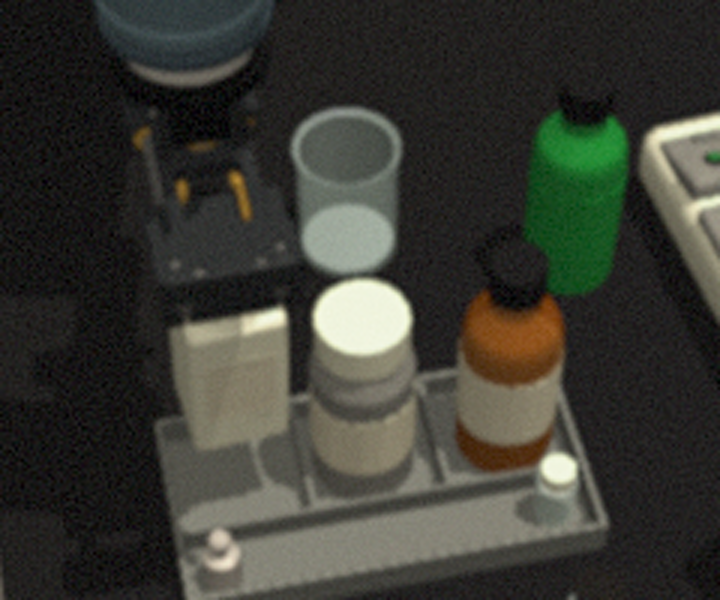

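Request:
{"name": "send_rows", "arguments": {
  "commands": [
    [[0.006,0,-0.008],[-0.006,-0.012,0],1],
    [[0,0,-0.012],[0,0,0],1],
    [[0,0,-0.01],[0,0,0],1],
    [[0,0,0],[0,0,0],1]
  ]
}}

```text
clock: 56.8
tool_pos: [0.5763, -0.0896, 0.1581]
orientation: [0.0, 0.728, 0.686, 0.0]
wrist_force: [0.2, -0.1, -2.7]
finger_gap: 0.0392
```

```bash
python3 -c "
from h import *
look('scene','x.png');st(.578,-.0885,.1288)"
```

```text
t 56.85 p [ 0.5766 -0.0897  0.1587] yaw -0.0587 z [ 1.5e-03 -3.0e-04 -1.0e+00] tiltfix [0.0003 0.0015 0.    ] gap 0.0392 F [ 0.1  0.3 -2.2]
x need 0.0014
y need 0.0012
z need -0.0299
```

Request:
{"name": "send_rows", "arguments": {
  "commands": [
    [[0.001,0.001,-0.008],[0,0,0],1],
    [[0,0,-0.008],[0,0,0],1],
    [[0,0,-0.006],[0,0,0],1],
    [[0,0,-0.004],[0,0,0],1],
    [[0,0,0],[0,0,0],1]
  ]
}}

```text
clock: 57.35
tool_pos: [0.5781, -0.0886, 0.1309]
orientation: [0.001, 0.727, 0.686, 0.001]
wrist_force: [-0.0, -1.0, -1.7]
finger_gap: 0.0391
```

```bash
python3 -c "
from h import *
look('scene','x.png');st(.578,-.0885,.1288)"
```

```text
t 57.4 p [ 0.5782 -0.0886  0.1312] yaw -0.0585 z [ 2.6e-03 -6.0e-04 -1.0e+00] tiltfix [0.0006 0.0026 0.    ] gap 0.0391 F [ 0.  -0.6 -2.6]
x need -0.0002
y need 0.0001
z need -0.0024
```

Request:
{"name": "send_rows", "arguments": {
  "commands": [
    [[0,0,-0.002],[0,0.002,0],1],
    [[0,0,-0.001],[0,0,0],1],
    [[0,0,-0.001],[0,0,0],1],
    [[0,0,0],[0,0,0],1]
  ]
}}

```text
clock: 57.8
tool_pos: [0.5792, -0.0896, 0.1297]
orientation: [0.002, 0.727, 0.686, 0.0]
wrist_force: [0.5, 1.0, -2.1]
finger_gap: 0.0391
```

```bash
python3 -c "
from h import *
look('scene','x.png');st();look('scene','x.png');st()"
```

```text
t 57.85 p [ 0.5793 -0.0896  0.1297] yaw -0.0582 z [ 0.0031 -0.0027 -1.    ] tiltfix [0.0027 0.0031 0.    ] gap 0.0393 F [-0.1 -0.8  0.4]
t 57.9 p [ 0.5793 -0.0896  0.1297] yaw -0.0581 z [ 0.0031 -0.0028 -1.    ] tiltfix [0.0028 0.0031 0.    ] gap 0.0394 F [-0.7 -0.9  0.3]
```

In contact with the floor. I'll release it and withdraw.

Request:
{"name": "send_rows", "arguments": {
  "commands": [
    [[0,0,-0.001],[0,0,0],1],
    [[0,0,0],[0,0,0],0.2],
    [[0,0,0],[0,0,0],-1],
    [[0,0,0],[0,0,0],-1],
    [[0,0,0],[0,0,0],-1],
    [[0,0,0],[0,0,0],-1],
    [[0,0,0.01],[0,0,0],-1],
    [[0,0,0.03],[0,0,0],-1],
    [[0,0,0.045],[0.002,0.002,0],-1],
    [[0,0,0.045],[0,0,0],-1]
  ]
}}

```text
clock: 58.9
tool_pos: [0.5752, -0.0878, 0.2568]
orientation: [-0.005, 0.727, 0.686, -0.003]
wrist_force: [0.1, -0.9, -0.4]
finger_gap: 0.0879
```

Request:
{"name": "send_rows", "arguments": {
  "commands": [
    [[-0.01,-0.03,0.01],[0,0,0],-1],
    [[-0.01,-0.04,0.01],[0,0,0],-1],
    [[-0.01,-0.04,0.01],[0,0,0],-1],
    [[-0.01,-0.04,0],[0,0,0],-1],
    [[-0.01,-0.04,0],[0,0,0],-1],
    [[-0.01,-0.04,0],[0,0,0],-1],
    [[-0.01,-0.03,0],[0,0,0],-1],
    [[0,-0.01,0],[0,0,0],-1],
    [[0,0,0],[0,0,0],-1],
    [[0,0,0],[0,0,0],-1]
  ]
}}

```text
clock: 59.9
tool_pos: [0.5059, -0.3673, 0.3078]
orientation: [0.007, 0.726, 0.688, 0.002]
wrist_force: [0.5, -0.5, 0.2]
finger_gap: 0.0878
```

```bash
python3 -c "
from h import *
look('scene','h1.png');look('scene','h2.png',240,170,170,135,4.7);look('top','h3.png');look('top','h4.png',245,195,140,80,5.7);st()"
```

```text
t 60.1 p [ 0.5063 -0.3665  0.3076] yaw -0.0521 z [ 0.0122 -0.0082 -0.9999] tiltfix [0.0082 0.0122 0.    ] gap 0.0881 F [0.6 0.5 0.1]
```

View pics/h1.png

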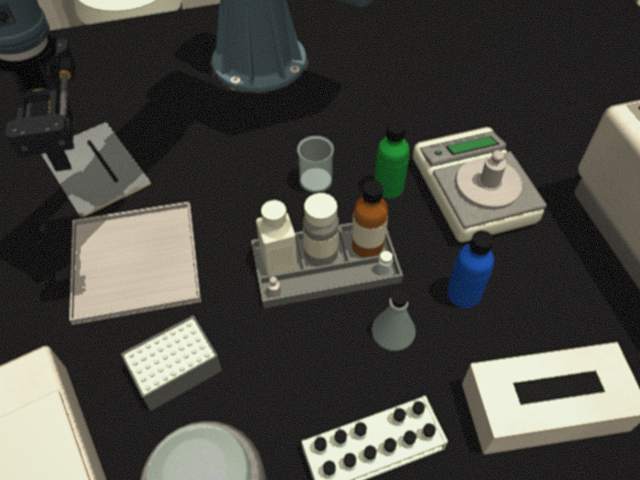

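View pics/h2.png

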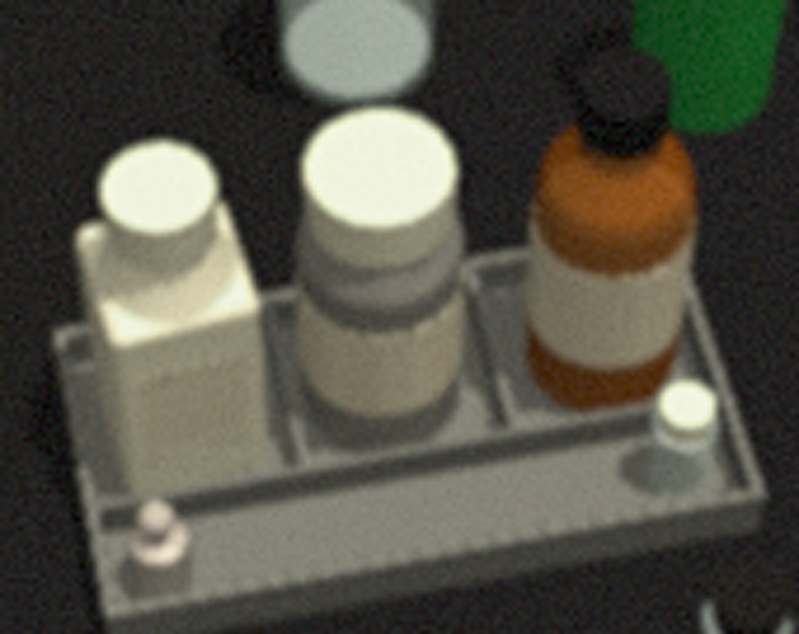

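View pics/h4.png

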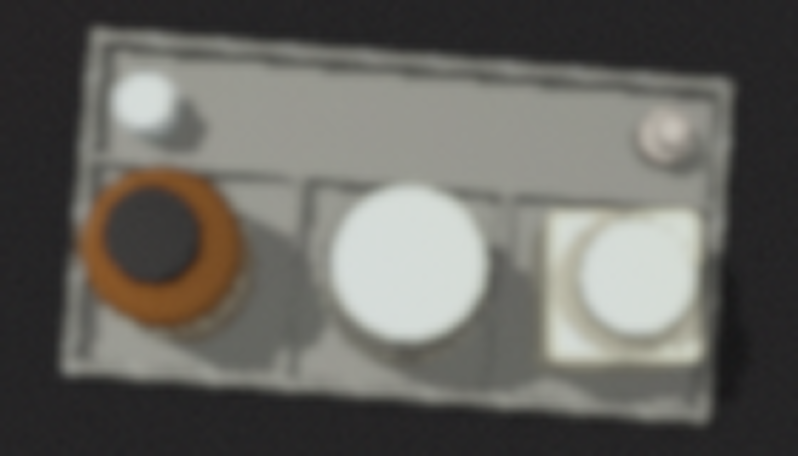

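All three bottles match their start images to within 5 crop px (about 1–2 mm). The weight is centred on the pan, and the small weight, beaker and flask haven't moved. I'll hand it in.

```bash
python3 -c "
from bench import ticket
print(ticket.sign_off())"
```

```text
the job is handed in; nothing more can be done
None
```

I moved the square, wide and amber bottles to the spill tray, then stood the large check weight on the balance pan. After that I put the bottles back in their own compartments in the order amber, wide, square. I handed the job in at about 60 s of the 144 s; the hand-in gives no verdict.

**Last checks**
- **Bottles:** all three stand upright in their own compartments. Their caps are within about 1–2 mm of where they were in the starting images, in both views.
- **Check weight:** it stands upright about 1 mm from the pan centre, measured from the top view just after it was placed.
- **Things not to be moved:** the small weight, vial, beaker and flask look unmoved.
- **Arm:** it is clear of everything, above the empty tray.

**Small disagreements**
- Heights measured from the two views came out mostly 1–3 mm below the stated ones.
- Amber touched down about 2 mm higher in the grip than I expected. It stood level after release.

No check failed.

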